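# Centre-punch the drill spot of a rack bracket

### The job

Take the spring-loaded centre punch out of its wooden block, set its point upright in the open guide bush of the marking jig and press it straight down onto the bracket blank until its hidden spring snaps; that takes about 12 N, so feel for it, ease off as soon as it snaps and never push with more than 18 N. Then stand the punch back in its block without letting it fall. Snap it nowhere else, and leave the locating pin in the other bush, the old bracket and the black marker where they are.

Things in the scene. Friction and masses are not known exactly. Their poses are not given: they have to be found in the camera images.
- punch_grip (a point): Centre of the grip of the steel centre punch (brass cap and rings), z axis along the punch towards its cap. The punch is round: the barrel is 16 mm in diameter, from 56 mm below this point to 20 mm above it; the brass cap (17 mm) ends 38 mm above it. The barrel's lower end narrows to 14 mm; a 6 mm steel rod sticks 41 mm out of the barrel's lower end; its point lies 97 mm below this point when the spring is out. Mass about 0.13 kg.
- tip (a point): The point of the punch's rod (6 mm rod, last 4.5 mm tapers to a point); moves up into the barrel as the punch is pressed.
- punch_tip (a joint): How far the rod is pressed into the barrel, in m: 0 spring out, 0.014 fully in against the hard stop. The push needed starts at about 6 N and grows to about 12 N at 10 to 11 mm (a newton or two more when pressed fast), then the hidden spring trips: the push falls away to about 2 N and the rod jumps to its hard stop, where any further push rises steeply. It counts as snapped beyond 12.5 mm. The spring pushes the rod out again when the punch is lifted.
- jig: Fixed marking jig: grey base 92 x 176 x 14 mm, on it an aluminium template leaf 68 x 124 mm (top 38 mm above the table) with two steel guide bushes 64 mm apart. Origin: centre of the underside, y along the jig. An aluminium bracket blank lies under the leaf; blanks are 3 to 16 mm thick, this one's thickness is not known.
- bush (a point): Centre of the mouth of the OPEN bush, the one without a pin, 41 mm above the table. Bore 8 mm in diameter and 9 mm long, flared to 13 mm in the top 2.5 mm. The blank's upper face lies 11 to 24 mm below this point.
- pinned_bush (a point): Centre of the mouth of the other bush, 64 mm from the open one; the locating pin stands in it.
- locating_pin: Loose steel pin with a knurled head (17 mm, its top 14 mm above the bush), standing in the pinned bush; origin at its lower end.
- holder_mouth (a point): Centre of the mouth of the punch's bore in the fixed light-wood tool block (74 x 74 x 67 mm; drill ends stand up to 8 mm above its top near the edges), 67 mm above the table. The bore is 19.5 mm in diameter, 22 mm deep down to a step on which the barrel's lower end rests; the rod hangs free in an 11 mm square hole below. A punch standing home has its grip point 34 mm above this point.
- old_bracket: Worn dark steel angle bracket, 34 x 150 x 20 mm, lying loose; origin under its centre.
- marker: Black marker pen, 138 mm long, lying loose.
- holder: The fixed tool block of light wood, 74 x 74 x 67 mm; origin under its centre.
- punch: The whole punch; origin at its point (spring out).
There are look-alikes about, which are no part of the job. Leave any blue look-alike of the punch alone.

How it is judged:
On the way, in this order (a step that is already met when the one before it is completed fails the run):
1. the punch's point is in the open bush, the punch upright, the spring not yet pressed (horizontal distance between tip and bush below 0.0025 m and z of tip in the frame of bush below -0.006 m and angle between punch_grip's own z axis and vertical below 0.09 rad and value of joint punch_tip below 0.005 m).
2. the spring has snapped with the point in the bush on the blank, the punch upright (horizontal distance between tip and bush below 0.0025 m and z of tip in the frame of bush below -0.009 m and angle between punch_grip's own z axis and vertical below 0.09 rad and value of joint punch_tip above 0.0125 m), for 0.02 s.
At the end, for the whole second after the job is handed in: The punch stands home in its block (grip site no more than 37 mm above the mouth and within 8 mm of its axis, leaning less than 0.1 rad), its rod out again (within 3 mm), and the locating pin is still home in its bush (within 3 mm); old bracket and marker are within 20 mm of where they lay (horizontal distance between punch_grip and holder_mouth below 0.008 m and z of punch_grip in the frame of holder_mouth below 0.037 m and angle between punch_grip's own z axis and vertical below 0.1 rad and value of joint punch_tip below 0.003 m and horizontal distance between locating_pin and pinned_bush below 0.003 m and z of locating_pin in the frame of pinned_bush below -0.006 m and distance of each of old_bracket, marker from where it was at the start of the episode below 0.02 m); the robot touches nothing.
It fails at once if the punch is snapped anywhere but upright in the open bush (value of joint punch_tip above 0.0125 m and not (horizontal distance between tip and bush below 0.0025 m and z of tip in the frame of bush below -0.009 m and angle between punch_grip's own z axis and vertical below 0.12 rad)).
It fails at once if the punch bears on the jig or the blank with more than 21 N (contact force between punch and jig above 21 N).
It fails at once if the old bracket or the marker is shifted more than 20 mm (distance of any of old_bracket, marker from where it was at the start of the episode above 0.02 m).
It fails at once if the punch is let fall (linear speed of punch above 0.4 m/s and contact force between the fingers and punch below 0.1 N).
It also fails if it takes over 64 s, if anything falls off the work surface, if the arm or the gripper's body presses on something with over 40 N, if the wrist force passes 120 N, or if a joint passes its speed limit or range.

### The arm

A 6-joint arm with a two-finger parallel gripper is mounted at the origin on the work surface; the furniture and walls round the work are solid. World frame = base frame: x ahead of the robot, y to its left, z up, the work surface at z = 0. Lengths are in m, angles in rad, forces in N, time in s.
With the tool pointing down it reaches from about 0.25 to 0.8 m from the base axis. Payload 8.5 kg.
Tool frame: the origin (TCP) lies at the centre of the arm's flange, where the gripper is bolted on; the fingertips stand 173 mm ahead of it and the grasp point (between the pads) lies 155 mm ahead of it; x points along the fingers, z is the direction in which the jaws open and shut, and the axes are right-handed (so a half turn about x gives the same grasp; the last joint's range is limited). The gripper opens to 85 mm and grips with 20 to 120 N. Pads are 22 mm wide; open, the fingers measure 114 mm over their backs; the gripper's body (76 mm by 85 mm) begins 54 mm behind the grasp point. The pads swing forward as they close: fully open they stand 13 mm farther back than shut.
Start: joints at [-1.318, 0.238, -0.013, 1.319, 0, 1.571], TCP at [0.131, -0.508, 0.405] pointing down, gripper open.
Joint ranges: [-2.66, 2.66], [-1.03, 1.9], [-1.14, 1.46], [-1.82, 2.27], [-1.45, 1.34], [-3.14, 3.14]. Speed limits (rad/s): [2.22, 2.22, 2.79, 3.14, 3.14, 3.14].

### API

Orientations are given as a rotation vector (axis times angle).
In Python, from station import manip gives the robot as it stands.
- The arm moves only by the tool arm_command, never from a script. Its arguments are lists of equal length, an entry for each row: "grip": the finger opening in mm, from 0 to 85.4; "linear": the shift along the tool's x, y, z in mm, a list of three; "spin": the turn about the tool's x in rad. In form: {"grip": [grip, ...], "linear": [[dx, dy, dz], ...], "spin": [spin, ...]}. A call has 1 to 12 rows; each row shifts and turns the pose as measured when the row begins, along the tool's axes as they then stand; what a row does not reach is not made up. A row lasts 1/12 s, in which the tool goes at most 41.7 mm and 7.16 degrees, less where a joint would pass 70% of its speed; a pose out of reach is approached as far as the arm can. A call with a gripper value outside its range is refused whole. The fingers move at their own pace and stop on an object; the grip force is fixed at half the most. Time passes only in rows, so rows that do not move let the fingers close. It gives the time, the measured TCP pose, the force and the opening at its end, in the units of the state.
- manip.get_obs(): the state, without advancing time (a new reading comes with each control period).
- manip.read_camera(name): name is "side" or "top"; returns a dict with "pixels" (480x640x3 uint8, red, green, blue), "z_map" (480x640 float32, m along the optical axis (not along the pixel's ray), 0 where there is no reading), "mtx" (3x3 intrinsics, pixels), "dist_coeffs" ([k1, k2, p1, p2, k3] as OpenCV has them; the pictures are not rectified), "R" (3x3) and "t" (3): a world point X has camera coordinates R X + t. Camera axes: x right, y down, z forward; pixel columns grow to the right and rows downward; lengths in m; the calibration is good to about 2 mm. A picture is of the moment at which its call begins.
- manip.job_done(): hands the job in, once; it reports no verdict.
Trained networks look in a picture, given as the dict that the camera call returned (one of the last four; its "shot" number tells which), for a name from the list of things; names that differ only in an ending like _2 or _b are one class to them, and where a whole thing is asked for, a point or a joint stands for the part that bears it (a point fixed in the world has none). Each returns a list of dicts, best first, with "confidence" (0 to 1); they miss things now and then, are a little off and sometimes report something else, mostly with a low value. They report only what shows in the picture. A call takes as long as a camera call. They do not tell look-alikes from the thing itself.
- manip.boxes_of(picture, target): "position" ([x, y, z] in m, in world coordinates, good to about 4 mm: the middle of the surface that is visible of it).
- manip.mark_of(picture, target): "position" ([x, y, z] in m, in world coordinates, good to about 4 mm: a listed point, or the origin of a listed thing).
The state is a dict: "t": time; "q": joint angles; "joint_velocities": joint speeds; "joint_efforts": joint torques, N m; "tcp_pos": TCP position; "eef_rot": TCP orientation; "contact_force": force on the tool from outside, world axes, zero at the start; "ft_torque": the same for the moment, N m; "gripper_width": finger opening in m.
Only numpy, scipy, OpenCV 4.12 (cv2) and the standard library are available. Lean on these libraries where they do the work, as an engineer would, in place of code of your own. Each camera call takes 0.05 s, during which the arm holds its last target.

## Working session

There is one attempt and no reset: what is moved stays moved. The work goes in short steps, Python scripts to look and compute and a tool call to move; the robot and the scene stay as the last step left them, time stands still between calls to the robot, and variables do not carry over. Pictures are saved under pics/ and viewed, and the job is handed in when it is done.

Besides the shell and the picture viewer there is one more tool, called after "Call:" as name(argument=value, ...), one argument or row to a line, values as JSON. arm_command: Moves the arm, as the interface text tells. Its arguments: {"type":"object","properties":{"grip":{"type":"array"},"linear":{"type":"array"},"spin":{"type":"array"}},"required":["grip","linear","spin"]}

```bash
ls; mkdir -p pics; cat > h.py <<'E'
import numpy as np, cv2
from station import manip
from scipy.spatial.transform import Rotation as Ro
def save(n,im): cv2.imwrite('pics/'+n,cv2.cvtColor(im,cv2.COLOR_RGB2BGR))
def px(p,X):
    r,_=cv2.Rodrigues(np.array(p['R'])); 
    return cv2.projectPoints(np.array(X,float).reshape(-1,3),r,np.array(p['t'],float),np.array(p['mtx']),np.array(p['dist_coeffs']))[0].reshape(-1,2)
def world(p,uv,z=None):
    uv=np.array(uv,float).reshape(-1,1,2)
    n=cv2.undistortPoints(uv,np.array(p['mtx']),np.array(p['dist_coeffs'])).reshape(-1,2)
    R=np.array(p['R']);t=np.array(p['t'])
    out=[]
    for (a,b),(u,v) in zip(n,uv.reshape(-1,2)):
        d=R.T@np.array([a,b,1]);c=-R.T@t
        if z is None: s=p['z_map'][int(round(v)),int(round(u))]
        else: s=(z-c[2])/d[2]
        out.append(c+s*d)
    return np.array(out)
E
python3 - <<'E'
from h import *
o=manip.get_obs();print(o)
for c in('side','top'):
    p=manip.read_camera(c);save(c+'0.png',p['pixels'])
    print(c,-np.array(p['R']).T@p['t'])
    for n in('punch_grip','tip','bush','pinned_bush','locating_pin','holder_mouth','jig','old_bracket','marker','holder','punch'):
        for d in manip.mark_of(p,n)[:3]: print(n,np.round(d['position'],4),round(d['confidence'],2),px(p,d['position']).round().tolist())
E
```

```text
pics
{'t': 0.0, 'q': array([-1.31799210e+00,  2.38790946e-01, -1.42520840e-02,  1.31919975e+00,
       -1.26652716e-05,  1.57078282e+00]), 'joint_velocities': array([ 0.00073629, -0.00079781,  0.00229078,  0.00187444,  0.00126441,
       -0.00070105]), 'joint_efforts': array([ 2.80367480e-03, -5.38787878e+01,  3.46434832e+01,  1.87854236e-02,
        6.14873647e-05, -1.93898529e-05]), 'tcp_pos': array([ 0.13127048, -0.50815488,  0.40407296]), 'eef_rot': array([ 1.02186769,  1.31943007, -1.02040733]), 'contact_force': array([-0.04953519,  0.41698398,  0.63761957]), 'ft_torque': array([ 0.00045886,  0.01975709, -0.03682902]), 'gripper_width': 0.08555207492871095}
side [-0.06078216  0.67781798  0.62965199]
punch_grip [0.435  0.1623 0.1032] 0.98 [[210.0, 307.0]]
punch_grip [0.2575 0.1952 0.0074] 0.63 [[300.0, 410.0]]
tip [0.3492 0.1823 0.0041] 0.54 [[253.0, 383.0]]
bush [ 0.4226 -0.1614  0.0423] 0.94 [[322.0, 247.0]]
pinned_bush [ 0.4411 -0.1021  0.0435] 0.71 [[299.0, 258.0]]
pinned_bush [ 0.466  -0.407  -0.0025] 0.4 [[357.0, 211.0]]
locating_pin [ 0.4381 -0.0969  0.0307] 0.56 [[299.0, 2
[... 689 characters left out ...]
0066] 0.53 [[182.0, 279.0]]
bush [ 0.4208 -0.1574  0.0454] 0.78 [[336.0, 245.0]]
pinned_bush [ 0.4372 -0.0965  0.041 ] 0.84 [[307.0, 238.0]]
pinned_bush [ 0.4301 -0.1224 -0.0006] 0.37 [[319.0, 243.0]]
locating_pin [ 0.4409 -0.0973  0.0315] 0.37 [[308.0, 236.0]]
holder_mouth [0.4303 0.1704 0.0657] 0.76 [[180.0, 241.0]]
jig [ 0.429  -0.1219 -0.005 ] 0.71 [[319.0, 243.0]]
old_bracket [ 0.4765 -0.3236 -0.0029] 0.84 [[409.0, 221.0]]
marker [ 0.4683 -0.4041 -0.0034] 0.57 [[444.0, 224.0]]
holder [ 0.4357  0.1676 -0.0023] 0.65 [[190.0, 242.0]]
punch [0.3525 0.1849 0.0081] 0.81 [[180.0, 279.0]]
punch [ 0.4369  0.1685 -0.0021] 0.71 [[190.0, 241.0]]
punch [ 0.4351 -0.0961  0.0406] 0.59 [[307.0, 239.0]]
```

View pics/side0.png

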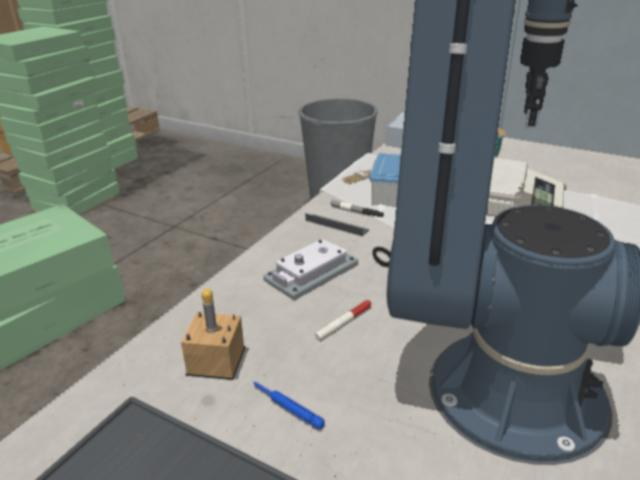

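View pics/top0.png

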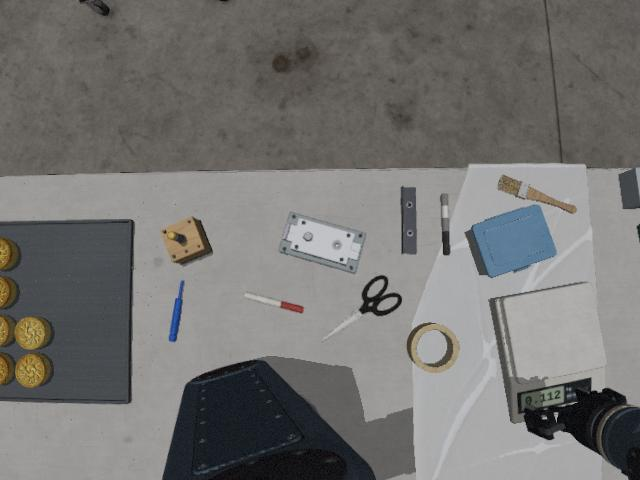

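```bash
python3 - <<'E'
from h import *
ps={c:manip.read_camera(c) for c in('side','top')}
def crop(c,u,v,r,k):
    return cv2.resize(ps[c]['pixels'][v-r:v+r,u-r:u+r],None,fx=k,fy=k,interpolation=cv2.INTER_CUBIC)
a=np.hstack([crop('side',212,325,50,4),crop('top',185,240,50,4)])
b=np.hstack([crop('side',310,265,50,4),crop('top',322,242,50,4)])
save('crop1.png',a);save('crop2.png',b)
for c in ps: print(c,np.round(ps[c]['mtx'],1).tolist(),np.round(ps[c]['dist_coeffs'],3))
p=ps['top']
for uv in [(336,245),(345,250),(300,245),(200,245),(195,225),(250,240),(176,237)]: print(uv,world(p,[uv])[0].round(4))
E
```

```text
side [[567.8, 0.0, 312.7], [0.0, 567.8, 235.1], [0.0, 0.0, 1.0]] [-0.003  0.     0.     0.     0.   ]
top [[452.1, 0.0, 318.1], [0.0, 452.1, 243.2], [0.0, 0.0, 1.0]] [-0.083  0.     0.     0.     0.   ]
(336, 245) [ 0.4222 -0.1581  0.0247]
(345, 250) [ 0.4099 -0.1766  0.0381]
(300, 245) [ 0.4215 -0.0807  0.0414]
(200, 245) [0.4215 0.1267 0.0675]
(195, 225) [0.4645 0.1393 0.0624]
(250, 240) [0.4377 0.0315 0.0042]
(176, 237) [0.4319 0.1592 0.1267]
```

View pics/crop1.png

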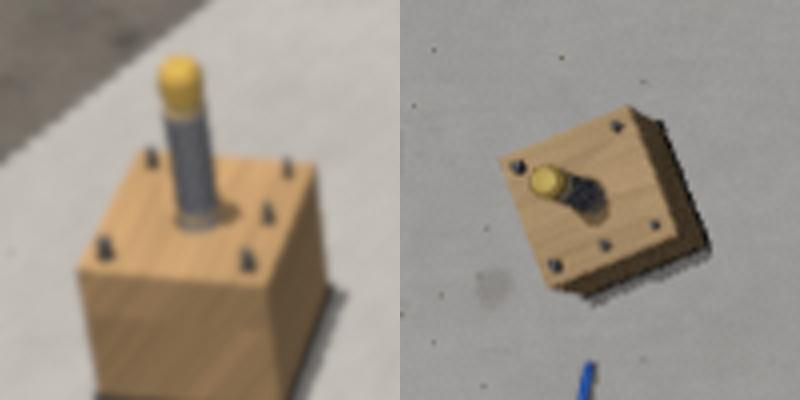

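View pics/crop2.png

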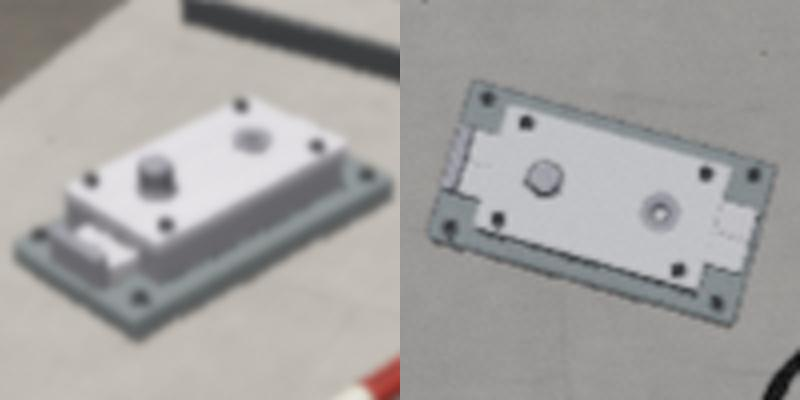

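```bash
python3 - <<'E'
from h import *
ps={c:manip.read_camera(c) for c in('side','top')}
def seg(c,box,f):
    u0,v0,u1,v1=box
    im=ps[c]['pixels'][v0:v1,u0:u1].astype(float)
    m=f(im); v,u=np.nonzero(m); return u.mean()+u0,v.mean()+v0,m.sum(),(u.min()+u0,u.max()+u0,v.min()+v0,v.max()+v0)
br=lambda im:(im[...,0]-im[...,2]>90)&(im[...,0]>130)
for c,b in(('side',(195,280,225,305)),('top',(160,225,186,245))):
    print(c,seg(c,b,lambda im:(im[...,2]<0.5*im[...,0])&(im[...,1]>0.68*im[...,0])))
print('bush top z.041',world(ps['top'],[(337,245)],.041)[0].round(4),'side',world(ps['side'],[(323,249.5)],.041)[0].round(4))
print('pin head top z.055',world(ps['top'],[(400/4*0+ (545-400)/4+272-.5, 177/4+192-.5)],.055).round(4))
print('cap',world(ps['top'],[(171.8,235.5)],.137)[0].round(4),world(ps['side'],[(207,291)],.137)[0].round(4))
print('block corners',world(ps['top'],[(160,229.5),(192.5,216.25),(204.5,248.75),(172.5,262)],.067).round(4), world(ps['top'],[(160,229.5),(192.5,216.25),(204.5,248.75),(172.5,262)],.067).mean(0))
c=np.array([[79,268],[140,152],[315,162],[268,290]])/4+[162,275]-.0
w=world(ps['side'],c,.067);print(w.round(4),w.mean(0))
print('base of punch at block', world(ps['side'],[(199/4+162,222/4+275)],.067),world(ps['top'],[((590-400)/4+135,205/4+190)],.067))
E
```

```text
side (np.float64(206.6547619047619), np.float64(295.54761904761904), np.int64(84), (np.int64(203), np.int64(210), np.int64(290), np.int64(301)))
top (np.float64(171.53061224489795), np.float64(235.18367346938777), np.int64(49), (np.int64(168), np.int64(175), np.int64(232), np.int64(239)))
bush top z.041 [ 0.4206 -0.1595  0.041 ] side [ 0.4175 -0.1551  0.041 ]
pin head top z.055 [[ 0.4395 -0.0977  0.055 ]]
cap [0.4337 0.1642 0.137 ] [0.4335 0.1662 0.137 ]
block corners [[0.4554 0.2124 0.067 ]
 [0.4824 0.1437 0.067 ]
 [0.4136 0.1173 0.067 ]
 [0.3868 0.1844 0.067 ]] [0.43454796 0.16444708 0.067     ]
[[0.4524 0.2147 0.067 ]
 [0.4788 0.1488 0.067 ]
 [0.4128 0.1198 0.067 ]
 [0.3823 0.1899 0.067 ]] [0.43158508 0.16829094 0.067     ]
base of punch at block [[0.42984288 0.17159821 0.067     ]] [[0.42992703 0.16395956 0.067     ]]
```

```bash
python3 - <<'E'
from h import *
o=manip.get_obs();print(Ro.from_rotvec(o['eef_rot']).as_matrix().round(3),o['tcp_pos'],o['t'])
E
```

```text
[[-0.     0.968  0.25 ]
 [ 0.     0.25  -0.968]
 [-1.     0.    -0.   ]] [ 0.13130989 -0.50827464  0.40467901] 1.4
```

Call:
arm_command(
  grip=[50,50,50,50,50,50],
  linear=[
    [0,30,0],
    [0,40,0],
    [0,40,0],
    [0,40,0],
    [0,40,0],
    [0,40,0],
  ],
  spin=[-0.1,-0.1,-0.1,-0.1,-0.1,-0.1],
)

```text
t: 1.9
tcp_pos: [0.3307, -0.3973, 0.4038]
eef_rot: [0.552, 1.499, -0.556]
contact_force: [0.8, -1.0, 0.6]
gripper_width: 0.0501
```

```bash
cat >> h.py <<'E'
def go(target):
    o=manip.get_obs();M=Ro.from_rotvec(o['eef_rot']).as_matrix()
    d=np.array(target)-o['tcp_pos'];l=M.T@d*1000
    print('t',round(o['t'],2),'tcp',o['tcp_pos'].round(4),'F',o['contact_force'].round(2),'T',o['ft_torque'].round(3),'w',round(o['gripper_width']*1e3,2))
    print('tool d mm',l.round(1),'z az',np.degrees(np.arctan2(M[1,2],M[0,2])).round(1),'xdown',M[:,0].round(3),'q',o['q'].round(2))
    return M
E
python3 - <<'E'
from h import *
go([.434,.165,.35])
E
```

```text
t 1.9 tcp [ 0.3307 -0.3973  0.4038] F [ 0.8  -1.05  0.57] T [-0.032 -0.042 -0.039] w 50.14
tool d mm [  52.2  494.4 -287.3] z az -40.6 xdown [-0.001 -0.003 -1.   ] q [-0.88  0.22 -0.03  1.31 -0.    1.4 ]
```

Call:
arm_command(
  grip=[50,50,50,50,50,50,50,50,50,50,50,50],
  linear=[
    [3,34,-20],
    [3,34,-20],
    [3,34,-20],
    [3,34,-20],
    [3,34,-20],
    [3,34,-20],
    [3,34,-20],
    [3,34,-20],
    [3,34,-20],
    [3,34,-20],
    [3,34,-20],
    [3,34,-20],
  ],
  spin=[0,0,0,0,0,0,0,0,0,0,0,0],
)

```text
t: 2.9
tcp_pos: [0.4136, 0.0896, 0.3657]
eef_rot: [0.546, 1.49, -0.549]
contact_force: [1.4, -0.2, -0.5]
gripper_width: 0.05
```

```bash
python3 - <<'E'
from h import *
go([.434,.165,.35])
E
```

```text
t 2.9 tcp [0.4136 0.0896 0.3657] F [ 1.41 -0.23 -0.51] T [-0.003 -0.072 -0.049] w 50.0
tool d mm [ 15.5  70.8 -33.2] z az -40.1 xdown [ 0.009 -0.005 -1.   ] q [ 0.22  0.08 -0.31  1.17 -0.01  2.49]
```

Call:
arm_command(
  grip=[50,50,50,50],
  linear=[
    [10,34,-16],
    [15,30,-14],
    [5,7,-3],
    [0,0,0],
  ],
  spin=[0,0,0,0],
)

```text
t: 3.23
tcp_pos: [0.435, 0.176, 0.3348]
eef_rot: [0.543, 1.489, -0.539]
contact_force: [-0.1, -0.3, 0.3]
gripper_width: 0.05
```

```bash
cat >> h.py <<'E'
def look(name,boxes):
    ims=[]
    ps={c:manip.read_camera(c) for c in('side','top')}
    for c,(u,v,r,k) in boxes: 
        ims.append(cv2.resize(ps[c]['pixels'][max(v-r,0):v+r,u-r:u+r],(2*r*k,2*r*k),interpolation=cv2.INTER_CUBIC))
    save(name,np.hstack(ims)); return ps
E
python3 - <<'E'
from h import *
go([.434,.165,.256])
look('a1.png',[('side',(210,270,80,5))])
E
```

```text
t 3.23 tcp [0.435  0.176  0.3348] F [-0.05 -0.3   0.25] T [-0.062  0.01   0.028] w 50.0
tool d mm [78.8 -9.6  5.4] z az -39.7 xdown [ 0.013 -0.002 -1.   ] q [ 0.39  0.17 -0.28  1.1  -0.01  2.65]
```

View pics/a1.png

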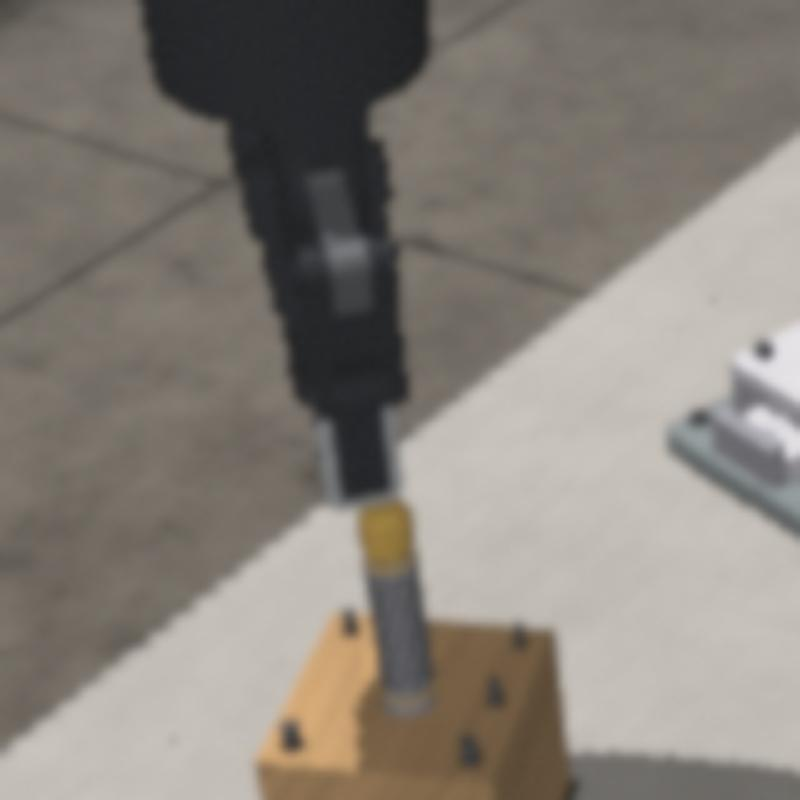

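Call:
arm_command(
  grip=[50,50,50],
  linear=[
    [0,-8,5],
    [0,-3,1],
    [0,0,0],
  ],
  spin=[0,0,0],
)

```text
t: 3.58
tcp_pos: [0.4316, 0.1575, 0.337]
eef_rot: [0.546, 1.487, -0.544]
contact_force: [-0.7, 0.4, -0.3]
gripper_width: 0.0501
```

```bash
python3 - <<'E'
from h import *
M=go([.434,.165,.258]);o=manip.get_obs()
print('grasp pt',o['tcp_pos']+.155*M[:,0])
look('a2.png',[('side',(210,290,50,4)),('top',(180,240,50,4))])
E
```

```text
t 3.58 tcp [0.4316 0.1575 0.337 ] F [-0.68  0.39 -0.29] T [0.013 0.013 0.013] w 50.12
tool d mm [79.   6.8 -4. ] z az -40.0 xdown [ 0.013 -0.003 -1.   ] q [ 0.35  0.16 -0.3   1.11 -0.01  2.62]
grasp pt [0.43367402 0.15698773 0.18202825]
```

View pics/a2.png

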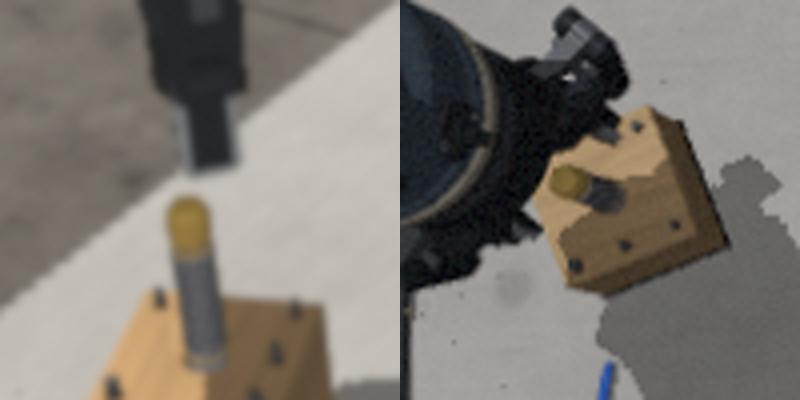

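Call:
arm_command(
  grip=[50,50,50,50,50,50],
  linear=[
    [0,7,-5],
    [0,0,0],
    [0,0,0],
    [15,0,0],
    [15,0,0],
    [0,0,0],
  ],
  spin=[0,0,0,0,0,0],
)

```text
t: 4.18
tcp_pos: [0.4339, 0.1666, 0.3082]
eef_rot: [0.551, 1.483, -0.542]
contact_force: [-0.6, -1.2, 0.1]
gripper_width: 0.0502
```

```bash
cat >> h.py <<'E'
def gp():
    M=go([.4335,.165,.258]);o=manip.get_obs()
    print('grasp pt',(o['tcp_pos']+.155*M[:,0]).round(4)); return M
E
python3 - <<'E'
from h import *
gp()
look('a3.png',[('side',(210,290,50,4)),('top',(180,240,50,4))])
E
```

```text
t 4.18 tcp [0.4339 0.1666 0.3082] F [-0.57 -1.19  0.13] T [-0.023  0.048 -0.033] w 50.16
tool d mm [50.2 -2.   0. ] z az -40.1 xdown [ 0.018 -0.001 -1.   ] q [ 0.37  0.18 -0.34  1.03 -0.01  2.64]
grasp pt [0.4367 0.1665 0.1532]
```

View pics/a3.png

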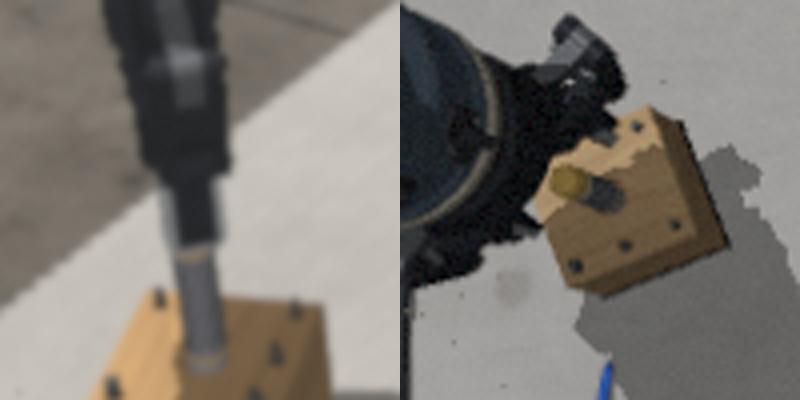

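Call:
arm_command(
  grip=[50,50,50,50,50,50,50],
  linear=[
    [0,-3,-2],
    [0,0,0],
    [15,0,0],
    [15,0,0],
    [15,0,0],
    [4,0,0],
    [0,0,0],
  ],
  spin=[0,0,0,0,0,0,0],
)

```text
t: 4.87
tcp_pos: [0.4331, 0.1667, 0.2649]
eef_rot: [0.555, 1.475, -0.536]
contact_force: [-0.2, 0.3, 1.0]
gripper_width: 0.0502
```

```bash
python3 - <<'E'
from h import *
gp()
look('a4.png',[('side',(210,290,50,4)),('top',(180,240,50,4))])
E
```

```text
t 4.87 tcp [0.4331 0.1667 0.2649] F [-0.16  0.34  1.  ] T [-0.072  0.009 -0.051] w 50.19
tool d mm [ 6.9 -1.2  1.2] z az -40.1 xdown [ 0.028  0.003 -1.   ] q [ 0.37  0.22 -0.42  0.9  -0.01  2.64]
grasp pt [0.4375 0.1671 0.1099]
```

View pics/a4.png

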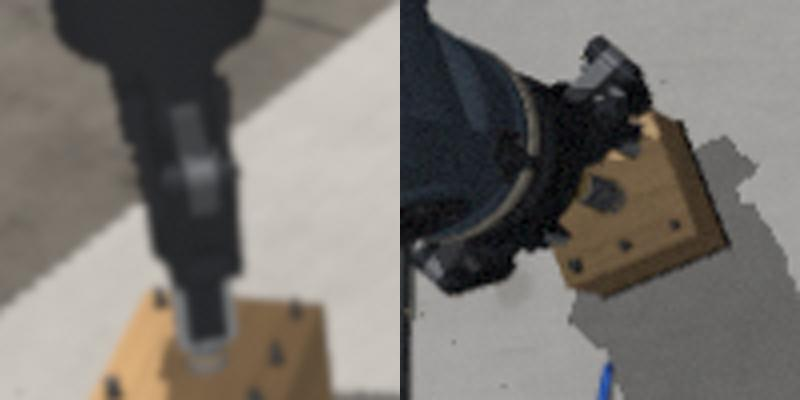

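Call:
arm_command(
  grip=[50,50,40,30,24],
  linear=[
    [5,-1,-1],
    [0,0,0],
    [0,0,0],
    [0,0,0],
    [0,0,0],
  ],
  spin=[0,0,0,0,0],
)

```text
t: 5.38
tcp_pos: [0.4328, 0.167, 0.2629]
eef_rot: [0.557, 1.471, -0.533]
contact_force: [0.7, 1.1, 0.9]
gripper_width: 0.0242
```

```bash
python3 - <<'E'
from h import *
gp()
look('a5.png',[('side',(210,290,50,4)),('top',(180,240,50,4))])
E
```

```text
t 5.38 tcp [0.4328 0.167  0.2629] F [0.66 1.07 0.88] T [ 0.003  0.101 -0.004] w 24.2
tool d mm [ 4.9 -1.2  1.7] z az -40.1 xdown [ 0.033  0.005 -0.999] q [ 0.37  0.22 -0.43  0.89 -0.01  2.64]
grasp pt [0.4379 0.1677 0.108 ]
```

View pics/a5.png

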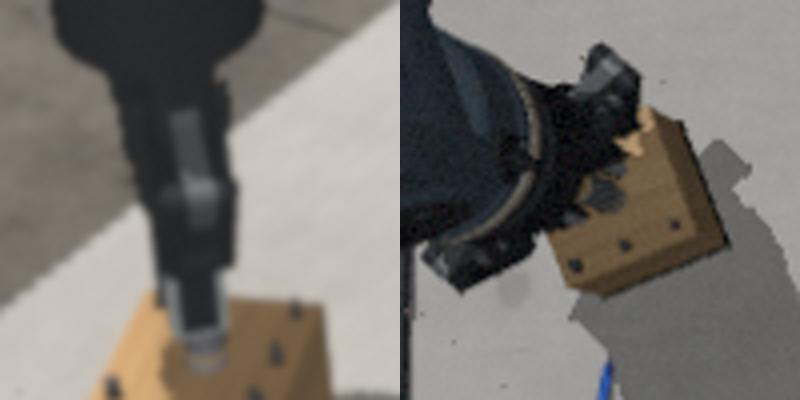

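Call:
arm_command(
  grip=[24,24],
  linear=[
    [6,-1,-1],
    [0,0,0],
  ],
  spin=[0,0],
)

```text
t: 5.65
tcp_pos: [0.4316, 0.1669, 0.2565]
eef_rot: [0.558, 1.471, -0.532]
contact_force: [-0.9, -0.5, 0.6]
gripper_width: 0.0237
```

```bash
python3 - <<'E'
from h import *
gp()
E
```

```text
t 5.65 tcp [0.4316 0.1669 0.2565] F [-0.92 -0.49  0.56] T [-0.008  0.064  0.008] w 23.73
tool d mm [-1.4 -0.2  2.7] z az -40.1 xdown [ 0.033  0.005 -0.999] q [ 0.37  0.22 -0.44  0.87 -0.01  2.64]
grasp pt [0.4368 0.1677 0.1016]
```

Grip.

Call:
arm_command(
  grip=[10,5,5,5],
  linear=[
    [0,0,0],
    [0,0,0],
    [0,0,0],
    [0,0,0],
  ],
  spin=[0,0,0,0],
)

```text
t: 5.98
tcp_pos: [0.4316, 0.167, 0.2563]
eef_rot: [0.558, 1.471, -0.532]
contact_force: [0.4, 0.6, 0.5]
gripper_width: 0.0146
```

```bash
python3 - <<'E'
from h import *
gp()
E
```

```text
t 5.98 tcp [0.4316 0.167  0.2563] F [0.37 0.62 0.54] T [-0.032  0.018  0.045] w 14.59
tool d mm [-1.6 -0.3  2.8] z az -40.1 xdown [ 0.033  0.005 -0.999] q [ 0.37  0.22 -0.44  0.87 -0.01  2.64]
grasp pt [0.4368 0.1677 0.1014]
```

Call:
arm_command(
  grip=[5,5,5,5,5,5,5],
  linear=[
    [-4,0,0],
    [-8,0,0],
    [-12,0,0],
    [-14,0,0],
    [-14,0,0],
    [0,0,0],
    [0,0,0],
  ],
  spin=[0,0,0,0,0,0,0],
)

```text
t: 6.57
tcp_pos: [0.4292, 0.1665, 0.3121]
eef_rot: [0.557, 1.473, -0.533]
contact_force: [-0.2, -0.8, -1.4]
gripper_width: 0.0142
```

```bash
python3 - <<'E'
from h import *
gp()
look('a6.png',[('side',(210,280,60,5))])
E
```

```text
t 6.57 tcp [0.4292 0.1665 0.3121] F [-0.24 -0.77 -1.38] T [-0.026  0.05   0.013] w 14.23
tool d mm [54.2  0.4  3.2] z az -40.1 xdown [ 0.031  0.004 -1.   ] q [ 0.37  0.17 -0.35  1.02 -0.01  2.64]
grasp pt [0.434  0.1672 0.1572]
```

View pics/a6.png

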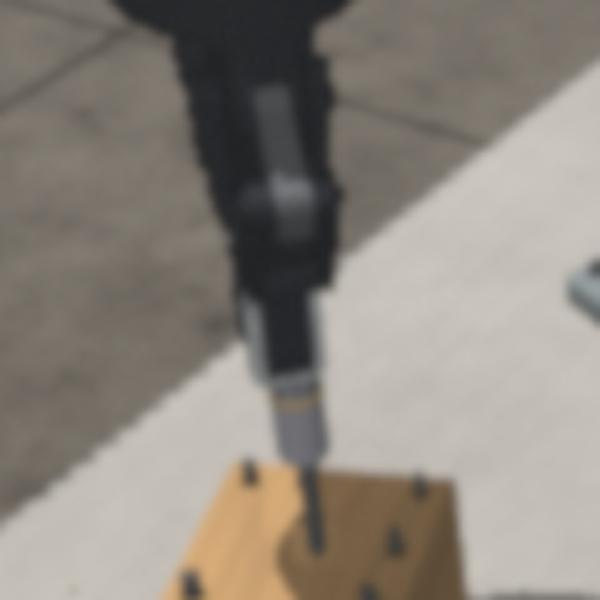

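Call:
arm_command(
  grip=[5,5,5,5,5,5,5,5,5,5,5,5],
  linear=[
    [-10,0,0],
    [-15,0,0],
    [-15,-10,8],
    [0,-20,16],
    [0,-30,23],
    [0,-30,23],
    [0,-30,23],
    [0,-30,23],
    [0,-30,23],
    [0,-30,23],
    [0,-20,16],
    [0,-10,8],
  ],
  spin=[0,0,0,0,0,0,0,0,0,0,0,0],
)

```text
t: 7.67
tcp_pos: [0.4138, -0.147, 0.3425]
eef_rot: [0.546, 1.486, -0.531]
contact_force: [-0.0, 0.4, -0.9]
gripper_width: 0.0145
```

```bash
cat >> h.py <<'E'
def st(target=(.4205,-.159,.15)):
    o=manip.get_obs();M=Ro.from_rotvec(o['eef_rot']).as_matrix()
    g=o['tcp_pos']+.155*M[:,0]
    print('t',round(o['t'],2),'gp',g.round(4),'F',o['contact_force'].round(2),'w',round(o['gripper_width']*1e3,2),'v',np.abs(o['joint_velocities']).max().round(3))
    print('tool d mm',(M.T@(np.array(target)-g)*1e3).round(1),'z az',np.degrees(np.arctan2(M[1,2],M[0,2])).round(1),'xdown',M[:,0].round(3))
    return M
E
python3 - <<'E'
from h import *
st()
E
```

```text
t 7.67 gp [ 0.4167 -0.1464  0.1876] F [-0.03  0.36 -0.92] w 14.54 v 0.372
tool d mm [37.6 -7.8 10.5] z az -39.5 xdown [ 0.019  0.004 -1.   ]
```

Settle with two zero rows and look.

Call:
arm_command(
  grip=[5,5,5],
  linear=[
    [0,0,0],
    [0,0,0],
    [0,0,0],
  ],
  spin=[0,0,0],
)

```text
t: 7.92
tcp_pos: [0.4129, -0.1497, 0.3402]
eef_rot: [0.551, 1.488, -0.536]
contact_force: [0.4, 0.2, -0.5]
gripper_width: 0.0147
```

```bash
python3 - <<'E'
from h import *
M=st()
p=look('b1.png',[('side',(315,220,50,5)),('top',(330,245,30,8))])
save('b1s.png',cv2.resize(p['side']['pixels'][150:270,265:385],None,fx=5,fy=5,interpolation=cv2.INTER_CUBIC))
save('b1t.png',cv2.resize(p['top']['pixels'][195:295,280:380],None,fx=6,fy=6,interpolation=cv2.INTER_CUBIC))
for c in p:
  for d in manip.mark_of(p[c],'tip')[:2]+manip.mark_of(p[c],'punch_grip')[:2]: print(c,d['position'],d['confidence'],px(p[c],d['position']))
E
```

```text
t 7.92 gp [ 0.4152 -0.149   0.1852] F [ 0.4  0.2 -0.5] w 14.67 v 0.011
tool d mm [35.3 -4.7 10.2] z az -39.9 xdown [ 0.015  0.005 -1.   ]Traceback (most recent call last):
  File "<stdin>", line 3, in <module>
  File "h.py", line 30, in look
    save(name,np.hstack(ims)); return ps
              ~~~~~~~~~^^^^^
    return _nx.concatenate(arrs, 1, dtype=dtype, casting=casting)
           ~~~~~~~~~~~~~~~^^^^^^^^^^^^^^^^^^^^^^^^^^^^^^^^^^^^^^^
ValueError: all the input array dimensions except for the concatenation axis must match exactly, but along dimension 0, the array at index 0 has size 500 and the array at index 1 has size 480
```

```bash
cat >> h.py <<'E'
def two(n,s=(325,220),t=(330,245)):
    p={c:manip.read_camera(c) for c in('side','top')}
    a=[]
    for c,(u,v) in(('side',s),('top',t)):
        a.append(cv2.resize(p[c]['pixels'][v-40:v+40,u-40:u+40],None,fx=5,fy=5,interpolation=cv2.INTER_CUBIC))
        print(c,'origin',u-40,v-40)
    save(n,np.hstack(a)); return p
E
python3 - <<'E'
from h import *
p=two('b1.png')
for c in p:
  for d in manip.mark_of(p[c],'tip')[:2]+manip.mark_of(p[c],'punch_grip')[:2]: print(c,d['position'],d['confidence'],px(p[c],d['position']))
E
```

```text
side origin 285 180
top origin 290 205
side [0.3494, 0.1841, 0.0075] 0.54 [[252.37522046 382.39762706]]
side [0.4113, -0.1477, 0.0862] 0.38 [[323.64810205 232.07563715]]
side [0.2551, 0.1951, 0.0046] 0.77 [[301.79030967 412.04019758]]
top [0.3514, 0.18, 0.0077] 0.51 [[182.676137   279.60455012]]
top [0.2552, 0.1965, 0.0092] 0.61 [[174.56632476 323.72440954]]
```

View pics/b1.png

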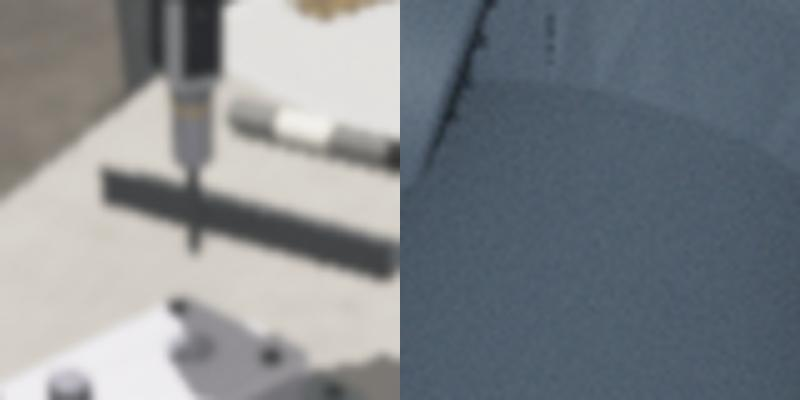

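```bash
python3 - <<'E'
from h import *
p=manip.read_camera('side')
M=Ro.from_rotvec(manip.get_obs()['eef_rot']).as_matrix(); o=manip.get_obs()
g=o['tcp_pos']+.155*M[:,0]; tip=o['tcp_pos']+.252*M[:,0]
print('tip exp',tip.round(4),px(p,tip))
W=world(p,[(324,230.4)],tip[2])[0]; B=world(p,[(323,249.3)],.041)[0]
print(W,B,'tool',(M.T@(B-W)*1e3).round(1))
b=np.array([.4206,-.1595,.041]);print('top-based',(M.T@(b-tip)*1e3).round(1))
E
```

```text
tip exp [ 0.4173 -0.1486  0.089 ] [[321.14312801 229.90063053]]
[ 0.41148786 -0.14947949  0.08897553] [ 0.417891   -0.15574543  0.041     ] tool [48.  -1.4  8.4]
top-based [48.  -6.9  9. ]
```

Call:
arm_command(
  grip=[5,5,5,5,5,5,5],
  linear=[
    [0,-1,9],
    [0,0,0],
    [0,0,0],
    [10,0,0],
    [12,0,0],
    [8,0,0],
    [0,0,0],
  ],
  spin=[0,0,0,0,0,0,0],
)

```text
t: 8.95
tcp_pos: [0.4216, -0.157, 0.3107]
eef_rot: [0.55, 1.485, -0.535]
contact_force: [-0.4, 0.8, -1.8]
gripper_width: 0.0151
```

```bash
python3 - <<'E'
from h import *
M=st();two('b2.png',s=(322,235))
E
```

```text
t 8.95 gp [ 0.4245 -0.1565  0.1557] F [-0.38  0.84 -1.81] w 15.07 v 0.019
tool d mm [ 5.6 -4.5 -1.5] z az -39.8 xdown [ 0.019  0.003 -1.   ]
side origin 282 195
top origin 290 205
```

View pics/b2.png

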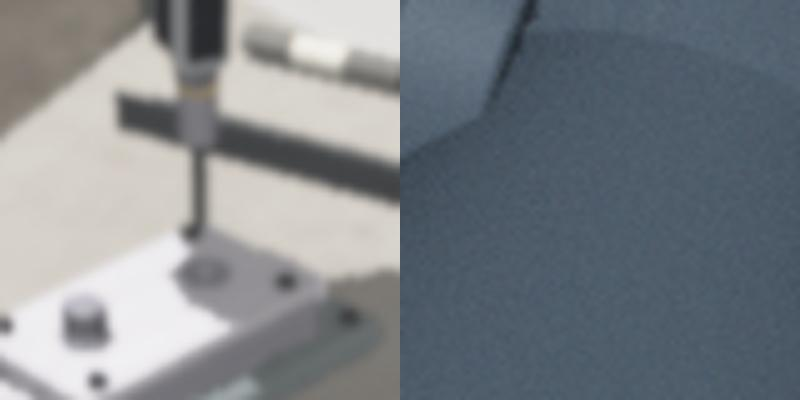

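```bash
cat >> h.py <<'E'
def rel(tipuv,bushuv=(323.4,249.1)):
    o=manip.get_obs();M=Ro.from_rotvec(o['eef_rot']).as_matrix();p=manip.read_camera('side')
    tz=(o['tcp_pos']+.252*M[:,0])[2]
    W=world(p,[tipuv],tz)[0]; B=world(p,[bushuv],.041)[0]
    print('side rel tool',(M.T@(B-W)*1e3).round(1),'tipz',tz, 'topbased z', (M.T@(np.array([.4206,-.1595,.041])-(o['tcp_pos']+.252*M[:,0]))*1e3).round(1))
E
python3 - <<'E'
from h import *
p=manip.read_camera('side');save('b3.png',cv2.resize(p['pixels'][220:265,293:353],None,fx=13,fy=13,interpolation=cv2.INTER_CUBIC))
rel((322,242))
E
```

```text
side rel tool [19.3 -4.4  3.3] tipz 0.06028891458389363 topbased z [19.1 -6.8 -3.5]
```

View pics/b3.png

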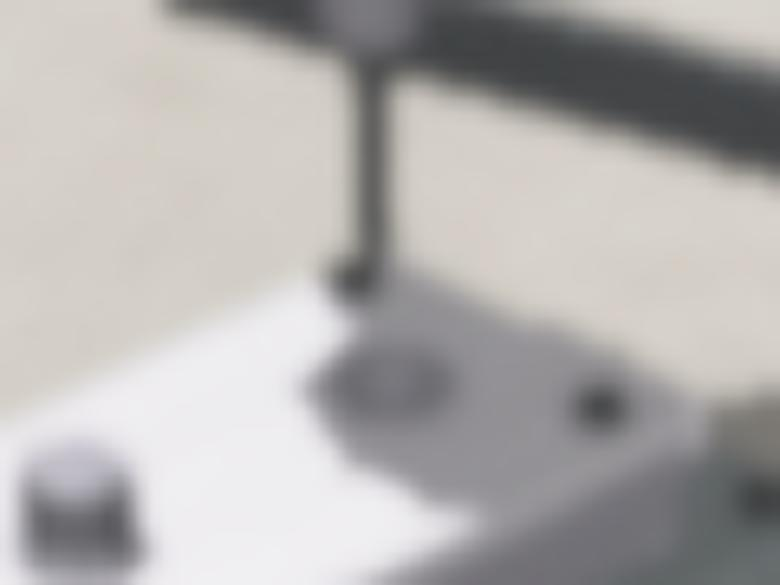

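```bash
python3 - <<'E'
from h import *
rel((321.2,241.5),(322.5,248.9))
o=manip.get_obs();M=Ro.from_rotvec(o['eef_rot']).as_matrix();p=manip.read_camera('side')
tip=o['tcp_pos']+.252*M[:,0]
B=world(p,[(322.5,248.9)],.041)[0]
for dz in(-.004,-.002,0,.002,.004):
    for dy in (-.004,-.002,0):
        X=B-dz*M[:,2]-dy*M[:,1]; X[2]=tip[2]
        print(dy,dz,px(p,X).round(1))
E
```

```text
side rel tool [19.5 -3.9  2.6] tipz 0.0604919793042501 topbased z [19.3 -7.  -3.7]
-0.004 -0.004 [[319.8 239.8]]
-0.002 -0.004 [[320.7 239.7]]
0 -0.004 [[321.7 239.5]]
-0.004 -0.002 [[320.1 240.3]]
-0.002 -0.002 [[321.1 240.1]]
0 -0.002 [[322.  239.9]]
-0.004 0 [[320.5 240.8]]
-0.002 0 [[321.4 240.6]]
0 0 [[322.4 240.4]]
-0.004 0.002 [[320.8 241.3]]
-0.002 0.002 [[321.8 241.1]]
0 0.002 [[322.7 240.9]]
-0.004 0.004 [[321.2 241.8]]
-0.002 0.004 [[322.1 241.6]]
0 0.004 [[323.1 241.4]]
```

```bash
python3 - <<'E'
from h import *
im=cv2.imread('pics/top0.png',0).astype(float)
p=manip.read_camera('top')
print(im[239:252,329:346].astype(int))
w=np.clip(215-im[239:252,330:345],0,None);w[w<15]=0
v,u=np.mgrid[239:252,330:345];c=((u*w).sum()/w.sum(),(v*w).sum()/w.sum())
print(c,world(p,[c],.041))
E
```

```text
[[194 194 194 193 193 193 189 185 184 185 191 193 194 193 193 192 192]
 [192 194 192 192 189 185 174 161 162 164 176 189 193 193 194 194 193]
 [194 193 192 189 176 159 153 152 149 152 155 173 190 194 194 193 194]
 [194 193 194 180 158 152 145 133 136 145 156 157 178 192 194 193 193]
 [192 192 191 176 152 141 117 100  98 119 143 153 169 191 192 192 193]
 [194 193 185 166 148 126 117 142 149 129 129 153 159 179 193 195 193]
 [193 195 182 162 149 129 140 180 189 158 132 154 163 181 193 193 192]
 [194 194 185 166 153 141 141 169 165 134 140 153 171 190 194 193 193]
 [192 193 193 181 160 155 145 147 141 140 153 157 177 192 195 192 192]
 [194 193 195 184 172 163 155 154 153 155 157 170 189 193 193 193 194]
 [193 195 193 193 190 174 167 166 166 165 172 185 193 193 193 193 192]
 [194 194 193 194 192 191 190 184 184 188 193 194 193 194 194 194 194]
 [193 195 195 193 194 192 192 194 195 193 194 194 193 194 194 195 194]]
(np.float64(336.78247580234336), np.float64(244.72019867549668)) [[ 0.42115681 -0.15906598  0.041     ]]
```

Call:
arm_command(
  grip=[5,5,5,5,5,5],
  linear=[
    [0,-1.5,-2.5],
    [0,0,0],
    [0,0,0],
    [6,0,0],
    [7,0,0],
    [0,0,0],
  ],
  spin=[0,0,0,0,0,0],
)

```text
t: 9.8
tcp_pos: [0.4194, -0.1566, 0.2994]
eef_rot: [0.549, 1.479, -0.534]
contact_force: [-0.1, -0.5, -1.3]
gripper_width: 0.0148
```

```bash
python3 - <<'E'
from h import *
st()
p=manip.read_camera('side');save('b4.png',cv2.resize(p['pixels'][220:265,293:353],None,fx=13,fy=13,interpolation=cv2.INTER_CUBIC))
rel((322,246),(322.5,248.9))
E
```

```text
t 9.8 gp [ 0.4231 -0.1565  0.1444] F [-0.06 -0.48 -1.26] w 14.77 v 0.013
tool d mm [-5.6 -3.5 -0.3] z az -39.8 xdown [ 0.024  0.001 -1.   ]
side rel tool [ 6.8 -1.  -0.3] tipz 0.04786414394822486 topbased z [ 6.7 -5.6 -1.9]
```

View pics/b4.png

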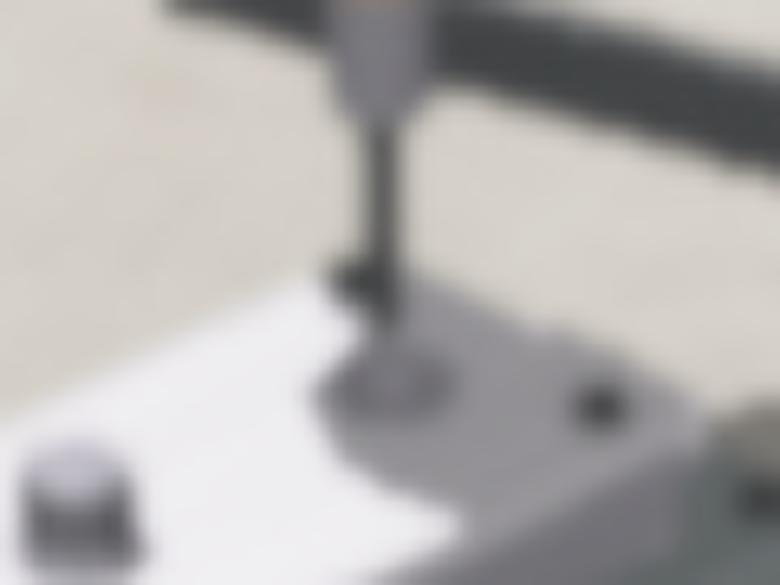

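Call:
arm_command(
  grip=[5,5,5,5],
  linear=[
    [3,0,-1],
    [4,0,0],
    [2,0,0],
    [0,0,0],
  ],
  spin=[0,0,0,0],
)

```text
t: 10.23
tcp_pos: [0.4191, -0.156, 0.2903]
eef_rot: [0.549, 1.479, -0.534]
contact_force: [-0.1, 0.2, -0.5]
gripper_width: 0.0143
```

```bash
python3 - <<'E'
from h import *
st()
p=manip.read_camera('side');save('b5.png',cv2.resize(p['pixels'][220:265,293:353],None,fx=13,fy=13,interpolation=cv2.INTER_CUBIC))
rel((322,246),(322.5,248.9))
E
```

```text
t 10.23 gp [ 0.4229 -0.1559  0.1353] F [-0.08  0.17 -0.54] w 14.3 v 0.001
tool d mm [-14.7  -3.7   0.5] z az -39.8 xdown [ 0.024  0.001 -1.   ]
side rel tool [ -2.7   4.5 -14.6] tipz 0.03849911533195055 topbased z [-2.6 -5.8 -1.2]
```

View pics/b5.png

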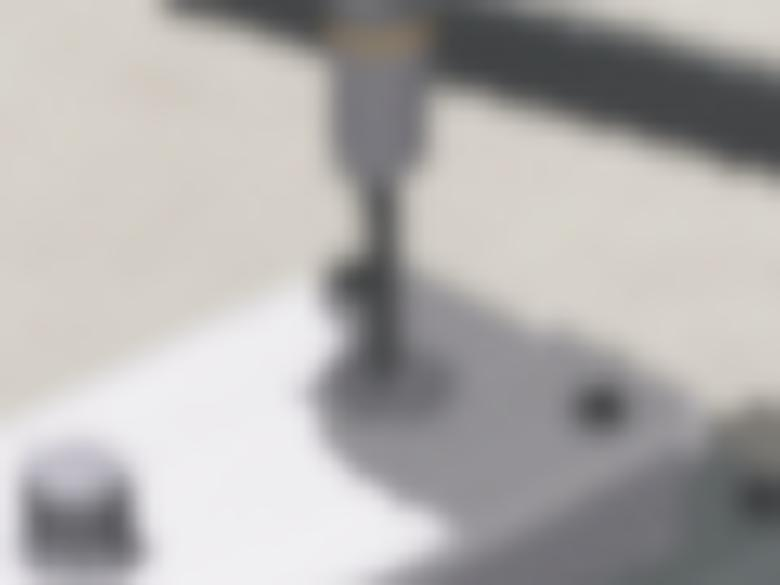

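Call:
arm_command(
  grip=[5,5,5,5],
  linear=[
    [0,-1,-0.5],
    [2,0,0],
    [2,0,0],
    [0,0,0],
  ],
  spin=[0,0,0,0],
)

```text
t: 10.67
tcp_pos: [0.4183, -0.1565, 0.2866]
eef_rot: [0.549, 1.478, -0.534]
contact_force: [-1.4, 0.3, -0.4]
gripper_width: 0.0149
```

```bash
python3 - <<'E'
from h import *
st()
p=manip.read_camera('side');save('b6.png',cv2.resize(p['pixels'][220:265,293:353],None,fx=13,fy=13,interpolation=cv2.INTER_CUBIC))
rel((322,246),(322.5,248.9))
E
```

```text
t 10.67 gp [ 0.4222 -0.1564  0.1317] F [-1.39  0.29 -0.4 ] w 14.9 v 0.004
tool d mm [-18.4  -2.8   0.7] z az -39.8 xdown [ 0.025  0.001 -1.   ]
side rel tool [ -6.4   6.6 -20.2] tipz 0.03484359535792403 topbased z [-6.3 -4.9 -1. ]
```

View pics/b6.png

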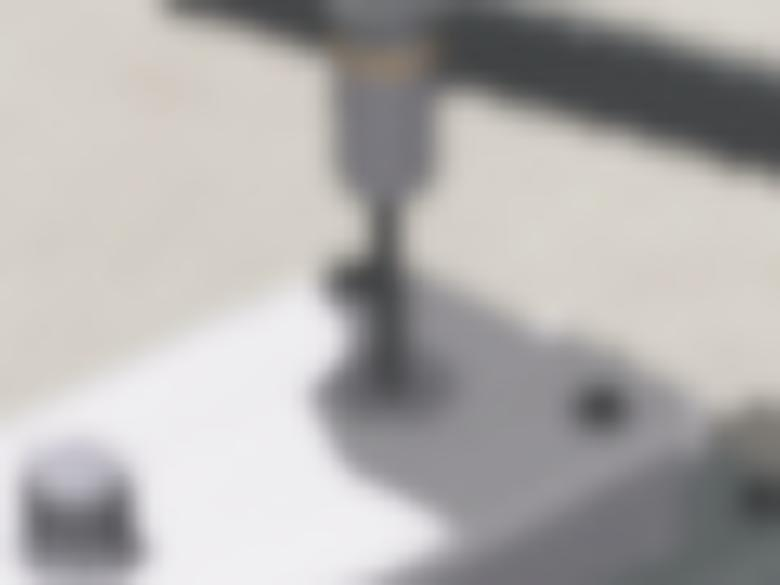

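Call:
arm_command(
  grip=[5,5,5,5],
  linear=[
    [0,-0.5,-0.7],
    [2,0,0],
    [2,0,0],
    [0,0,0],
  ],
  spin=[0,0,0,0],
)

```text
t: 11.1
tcp_pos: [0.4175, -0.1564, 0.2826]
eef_rot: [0.549, 1.477, -0.534]
contact_force: [-0.3, -0.3, -1.6]
gripper_width: 0.0145
```

```bash
python3 - <<'E'
from h import *
st()
for i in range(6): manip.read_camera('side'); print(manip.get_obs()['contact_force'].round(2))
E
```

```text
t 11.1 gp [ 0.4215 -0.1563  0.1276] F [-0.3  -0.33 -1.62] w 14.53 v 0.003
tool d mm [-22.4  -2.3   1.4] z az -39.8 xdown [ 0.026  0.001 -1.   ]
[-0.67  0.58 -2.29]
[ 0.36 -0.63 -1.85]
[-0.13  0.34 -1.83]
[-0.12  1.   -1.33]
[-0.29 -0.05 -1.64]
[-0.29  0.42 -1.77]
```

Call:
arm_command(
  grip=[5,5,5,5],
  linear=[
    [1.5,0,0],
    [1.5,0,0],
    [0,0,0],
    [0,0,0],
  ],
  spin=[0,0,0,0],
)

```text
t: 11.73
tcp_pos: [0.4177, -0.1564, 0.2798]
eef_rot: [0.549, 1.477, -0.534]
contact_force: [-0.2, -0.1, -0.8]
gripper_width: 0.0146
```

```bash
cat >> h.py <<'E'
def F(n=4):
    a=[]
    for i in range(n): manip.read_camera('side'); a.append(manip.get_obs()['contact_force'])
    st(); print('meanF',np.mean(a,0).round(2))
E
python3 -c "from h import *;F()"
```

```text
t 11.93 gp [ 0.4218 -0.1563  0.1249] F [-0.5   1.58 -1.26] w 14.35 v 0.002
tool d mm [-25.2  -2.5   1.3] z az -39.8 xdown [ 0.026  0.001 -1.   ]
meanF [-0.08  0.7  -1.46]
```

Call:
arm_command(
  grip=[5,5,5,5],
  linear=[
    [1.5,0,0],
    [1.5,0,0],
    [0,0,0],
    [0,0,0],
  ],
  spin=[0,0,0,0],
)

```text
t: 12.27
tcp_pos: [0.4178, -0.1564, 0.2766]
eef_rot: [0.549, 1.477, -0.534]
contact_force: [-0.6, 0.5, -0.4]
gripper_width: 0.015
```

```bash
python3 -c "from h import *;F()"
```

```text
t 12.47 gp [ 0.4219 -0.1562  0.1217] F [-0.54  0.79 -2.81] w 14.35 v 0.001
tool d mm [-28.3  -2.5   1.2] z az -39.8 xdown [ 0.026  0.001 -1.   ]
meanF [-0.34  0.63 -1.87]
```

Call:
arm_command(
  grip=[5,5,5,5],
  linear=[
    [1,0,0],
    [1,0,0],
    [0,0,0],
    [0,0,0],
  ],
  spin=[0,0,0,0],
)

```text
t: 12.8
tcp_pos: [0.4179, -0.1564, 0.2754]
eef_rot: [0.549, 1.476, -0.533]
contact_force: [-2.0, 1.1, 4.6]
gripper_width: 0.0146
```

```bash
python3 -c "from h import *;F()"
```

```text
t 13.0 gp [ 0.4222 -0.1563  0.1204] F [-2.8   0.05  4.9 ] w 14.3 v 0.002
tool d mm [-29.6  -2.6   1.1] z az -39.8 xdown [ 0.027  0.001 -1.   ]
meanF [-2.32  0.96  4.52]
```

Call:
arm_command(
  grip=[5,5,5,5],
  linear=[
    [1,-0.2,-0.3],
    [1,0,0],
    [1,0,0],
    [0,0,0],
  ],
  spin=[0,0,0,0],
)

```text
t: 13.33
tcp_pos: [0.4177, -0.1564, 0.273]
eef_rot: [0.549, 1.475, -0.533]
contact_force: [-3.0, 1.6, 4.9]
gripper_width: 0.015
```

```bash
python3 -c "from h import *;F(2)"
```

```text
t 13.43 gp [ 0.4222 -0.1563  0.1181] F [-1.76  1.86  5.94] w 14.46 v 0.003
tool d mm [-31.9  -2.6   1.1] z az -39.8 xdown [ 0.029  0.    -1.   ]
meanF [-2.24  1.47  5.85]
```

Call:
arm_command(
  grip=[5,5,5,5,5],
  linear=[
    [1,0,-0.7],
    [1,0,0],
    [1,0,0],
    [1,0,0],
    [0,0,0],
  ],
  spin=[0,0,0,0,0],
)

```text
t: 13.85
tcp_pos: [0.4175, -0.1561, 0.2703]
eef_rot: [0.549, 1.473, -0.534]
contact_force: [-2.8, 2.5, 6.7]
gripper_width: 0.0142
```

```bash
python3 -c "from h import *;F(2)"
```

```text
t 13.95 gp [ 0.4222 -0.1562  0.1155] F [-2.5   1.28  7.4 ] w 14.86 v 0.001
tool d mm [-34.5  -2.6   1.3] z az -39.8 xdown [ 0.03  -0.001 -1.   ]
meanF [-2.57  1.53  7.29]
```

Call:
arm_command(
  grip=[5,5,5,5,5],
  linear=[
    [1,0,-0.5],
    [1,0,0],
    [1,0,0],
    [1,0,0],
    [0,0,0],
  ],
  spin=[0,0,0,0,0],
)

```text
t: 14.37
tcp_pos: [0.4171, -0.1559, 0.2681]
eef_rot: [0.548, 1.471, -0.534]
contact_force: [-3.2, 1.8, 8.0]
gripper_width: 0.0144
```

```bash
python3 -c "from h import *;F(2)"
```

```text
t 14.47 gp [ 0.4221 -0.1561  0.1133] F [-2.15  1.89  8.66] w 14.89 v 0.002
tool d mm [-36.7  -2.5   1.5] z az -39.8 xdown [ 0.032 -0.002 -0.999]
meanF [-2.44  1.64  8.63]
```

Call:
arm_command(
  grip=[5,5,5,5],
  linear=[
    [1,0,-0.3],
    [1,0,0],
    [1,0,0],
    [0,0,0],
  ],
  spin=[0,0,0,0],
)

```text
t: 14.8
tcp_pos: [0.4169, -0.1557, 0.2667]
eef_rot: [0.548, 1.469, -0.534]
contact_force: [-2.6, 2.0, 9.3]
gripper_width: 0.0143
```

```bash
python3 -c "from h import *;F(2)"
```

```text
t 14.9 gp [ 0.422  -0.1561  0.1119] F [-3.03  1.06  9.39] w 14.34 v 0.003
tool d mm [-38.1  -2.5   1.7] z az -39.8 xdown [ 0.033 -0.003 -0.999]
meanF [-3.24  1.08  9.72]
```

Call:
arm_command(
  grip=[5,5,5],
  linear=[
    [1,0,0],
    [1,0,0],
    [0,0,0],
  ],
  spin=[0,0,0],
)

```text
t: 15.15
tcp_pos: [0.4167, -0.1556, 0.266]
eef_rot: [0.548, 1.468, -0.534]
contact_force: [-3.6, 1.8, 9.3]
gripper_width: 0.0147
```

```bash
python3 -c "from h import *;F(2)"
```

```text
t 15.25 gp [ 0.422  -0.1561  0.1112] F [-3.54  2.47 10.65] w 14.74 v 0.003
tool d mm [-38.8  -2.4   1.8] z az -39.8 xdown [ 0.034 -0.003 -0.999]
meanF [-3.14  2.2  10.21]
```

Call:
arm_command(
  grip=[5,5,5],
  linear=[
    [1.2,0,0],
    [1,0,0],
    [0,0,0],
  ],
  spin=[0,0,0],
)

```text
t: 15.5
tcp_pos: [0.4165, -0.1556, 0.2652]
eef_rot: [0.548, 1.467, -0.534]
contact_force: [-4.3, 2.6, 9.6]
gripper_width: 0.0144
```

```bash
python3 -c "from h import *;F(2)"
```

```text
t 15.6 gp [ 0.422  -0.1561  0.1104] F [-3.77  1.22 10.43] w 14.64 v 0.001
tool d mm [-39.6  -2.4   1.9] z az -39.8 xdown [ 0.035 -0.004 -0.999]
meanF [-4.05  1.85 10.07]
```

Call:
arm_command(
  grip=[5,5],
  linear=[
    [1.2,0,0],
    [0,0,0],
  ],
  spin=[0,0],
)

```text
t: 15.77
tcp_pos: [0.4164, -0.1555, 0.265]
eef_rot: [0.548, 1.467, -0.534]
contact_force: [-2.7, 2.0, 9.8]
gripper_width: 0.0142
```

```bash
python3 -c "from h import *;F(2)"
```

```text
t 15.87 gp [ 0.4219 -0.1561  0.1102] F [-3.78  2.64 10.37] w 14.79 v 0.001
tool d mm [-39.8  -2.4   1.9] z az -39.8 xdown [ 0.035 -0.004 -0.999]
meanF [-3.52  2.35 10.67]
```

Call:
arm_command(
  grip=[5,5],
  linear=[
    [1.5,0,0],
    [1,0,0],
  ],
  spin=[0,0],
)

```text
t: 16.03
tcp_pos: [0.4164, -0.1555, 0.2635]
eef_rot: [0.548, 1.466, -0.534]
contact_force: [-3.6, 3.5, 11.1]
gripper_width: 0.0145
```

```bash
python3 -c "from h import *;F(2)"
```

```text
t 16.13 gp [ 0.4219 -0.1561  0.1086] F [-3.24  1.98 11.26] w 14.66 v 0.002
tool d mm [-41.4  -2.3   2. ] z az -39.8 xdown [ 0.036 -0.004 -0.999]
meanF [-3.47  1.82 10.81]
```

Call:
arm_command(
  grip=[5,5],
  linear=[
    [1.2,0,0],
    [0,0,0],
  ],
  spin=[0,0],
)

```text
t: 16.3
tcp_pos: [0.4162, -0.1555, 0.2631]
eef_rot: [0.547, 1.466, -0.535]
contact_force: [-3.0, 2.6, 9.3]
gripper_width: 0.0149
```

```bash
python3 -c "from h import *;F(2)"
```

```text
t 16.4 gp [ 0.4218 -0.1561  0.1083] F [-2.98  1.84  8.86] w 14.92 v 0.002
tool d mm [-41.7  -2.2   2.1] z az -39.8 xdown [ 0.036 -0.004 -0.999]
meanF [-3.21  2.12  9.58]
```

Call:
arm_command(
  grip=[5,5],
  linear=[
    [1.2,0,0],
    [0,0,0],
  ],
  spin=[0,0],
)

```text
t: 16.57
tcp_pos: [0.4161, -0.1554, 0.2626]
eef_rot: [0.547, 1.465, -0.535]
contact_force: [-2.3, 2.4, 6.3]
gripper_width: 0.0142
```

```bash
python3 -c "from h import *;F(4)
p=manip.read_camera('side');save('c1.png',cv2.resize(p['pixels'][205:265,283:363],None,fx=10,fy=10,interpolation=cv2.INTER_CUBIC))"
```

```text
t 16.77 gp [ 0.4218 -0.1561  0.1078] F [-2.37  2.04  7.64] w 14.3 v 0.002
tool d mm [-42.2  -2.2   2.2] z az -39.8 xdown [ 0.037 -0.005 -0.999]
meanF [-2.89  1.53  7.3 ]
```

View pics/c1.png

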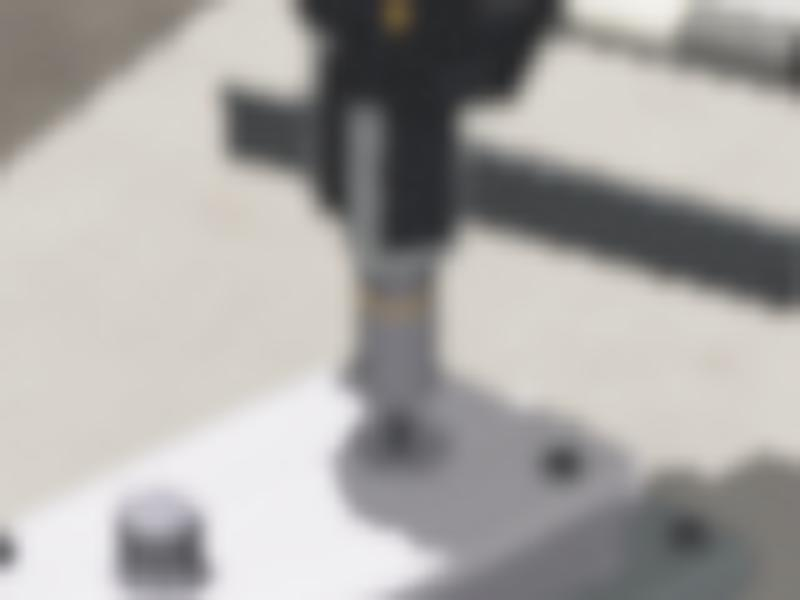

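Call:
arm_command(
  grip=[5,5],
  linear=[
    [1,0,0],
    [0,0,0],
  ],
  spin=[0,0],
)

```text
t: 16.98
tcp_pos: [0.416, -0.1554, 0.2619]
eef_rot: [0.547, 1.465, -0.535]
contact_force: [-1.9, 1.8, 2.6]
gripper_width: 0.0146
```

```bash
python3 -c "from h import *;F(3)"
```

```text
t 17.13 gp [ 0.4216 -0.1562  0.107 ] F [-1.48  1.26  1.84] w 14.26 v 0.004
tool d mm [-43.   -2.1   2.3] z az -39.8 xdown [ 0.036 -0.005 -0.999]
meanF [-1.83  0.75  2.85]
```

Call:
arm_command(
  grip=[5,5],
  linear=[
    [0.7,0,0],
    [0,0,0],
  ],
  spin=[0,0],
)

```text
t: 17.3
tcp_pos: [0.416, -0.1554, 0.2612]
eef_rot: [0.547, 1.465, -0.535]
contact_force: [-2.4, 1.1, 4.3]
gripper_width: 0.0146
```

```bash
python3 -c "from h import *;F(3)"
```

```text
t 17.45 gp [ 0.4217 -0.1561  0.1063] F [-1.39  0.92  3.94] w 14.53 v 0.001
tool d mm [-43.7  -2.1   2.3] z az -39.8 xdown [ 0.036 -0.005 -0.999]
meanF [-1.73  1.13  3.9 ]
```

Call:
arm_command(
  grip=[5,5],
  linear=[
    [0.5,0,0],
    [0,0,0],
  ],
  spin=[0,0],
)

```text
t: 17.62
tcp_pos: [0.4161, -0.1554, 0.261]
eef_rot: [0.547, 1.465, -0.535]
contact_force: [-3.1, 0.2, 4.8]
gripper_width: 0.0148
```

```bash
python3 -c "from h import *;F(3)"
```

```text
t 17.77 gp [ 0.4217 -0.1561  0.1061] F [-2.52  1.43  5.72] w 14.65 v 0.001
tool d mm [-44.   -2.1   2.3] z az -39.8 xdown [ 0.037 -0.005 -0.999]
meanF [-2.46  1.73  5.32]
```

Call:
arm_command(
  grip=[5,5,5,5,5,5,5,5],
  linear=[
    [-3,0,0],
    [-5,0,0],
    [-6,0,0],
    [-8,0,0],
    [-10,0,0],
    [-12,0,0],
    [0,0,0],
    [0,0,0],
  ],
  spin=[0,0,0,0,0,0,0,0],
)

```text
t: 18.43
tcp_pos: [0.4151, -0.1557, 0.3091]
eef_rot: [0.547, 1.463, -0.535]
contact_force: [0.6, -0.1, -2.0]
gripper_width: 0.0144
```

```bash
python3 - <<'E'
from h import *
F(3)
two('c2.png',s=(322,235))
E
```

```text
t 18.58 gp [ 0.4207 -0.1564  0.1534] F [ 0.48 -0.1  -2.44] w 14.39 v 0.006
tool d mm [ 3.4 -2.1  1.4] z az -39.8 xdown [ 0.037 -0.006 -0.999]
meanF [ 0.21 -0.31 -1.3 ]
side origin 282 195
top origin 290 205
```

View pics/c2.png

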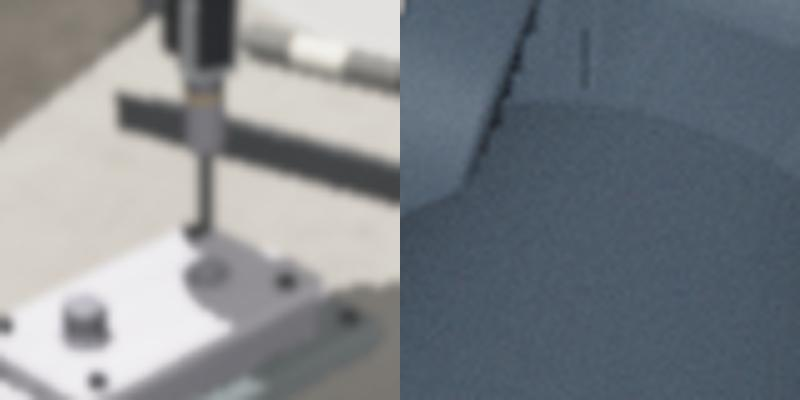

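Call:
arm_command(
  grip=[5,5,5,5,5,5,5,5,5,5,5,5],
  linear=[
    [-10,0,0],
    [-15,0,0],
    [-13,10,-8],
    [0,20,-15],
    [0,30,-22],
    [0,30,-22],
    [0,30,-22],
    [0,30,-22],
    [0,30,-22],
    [0,30,-22],
    [0,20,-15],
    [0,10,-8],
  ],
  spin=[0,0,0,0,0,0,0,0,0,0,0,0],
)

```text
t: 19.68
tcp_pos: [0.4308, 0.1533, 0.3416]
eef_rot: [0.553, 1.469, -0.544]
contact_force: [0.0, 0.0, -0.3]
gripper_width: 0.0146
```

Call:
arm_command(
  grip=[5,5,5],
  linear=[
    [0,0,0],
    [0,0,0],
    [0,0,0],
  ],
  spin=[0,0,0],
)

```text
t: 19.93
tcp_pos: [0.4304, 0.1562, 0.34]
eef_rot: [0.548, 1.473, -0.541]
contact_force: [-0.1, -0.6, -1.6]
gripper_width: 0.0145
```

```bash
python3 - <<'E'
from h import *
st((.4368,.1677,.1014))
p=manip.read_camera('side');save('d1.png',cv2.resize(p['pixels'][240:360,150:270],None,fx=5,fy=5,interpolation=cv2.INTER_CUBIC))
for d in manip.mark_of(p,'tip')[:3]: print(d['position'],d['confidence'],px(p,d['position']))
E
```

```text
t 19.93 gp [0.4347 0.1553 0.1851] F [-0.13 -0.61 -1.63] w 14.5 v 0.01
tool d mm [83.6  9.7 -8.5] z az -40.0 xdown [ 0.028 -0.006 -1.   ]
[0.4359, 0.1504, 0.0862] 0.56 [[216.01301976 311.97081112]]
[0.35, 0.1833, 0.01] 0.55 [[252.23827936 380.71049227]]
```

View pics/d1.png

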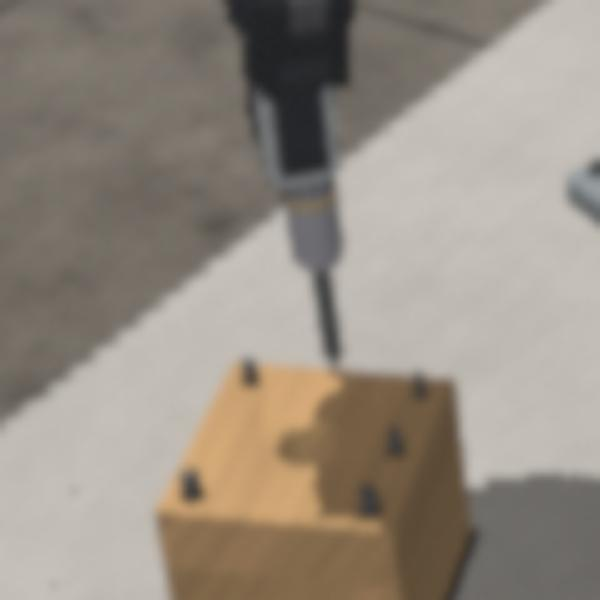

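```bash
python3 - <<'E'
from h import *
p=manip.read_camera('side');o=manip.get_obs();M=Ro.from_rotvec(o['eef_rot']).as_matrix()
W=world(p,[(216.3,311.7)],.0883)[0];B=world(p,[(209.5,328.9)],.067)[0]
print(W,B,(M.T@(B-W)*1e3).round(1))
E
```

```text
[0.43402022 0.15168256 0.0883    ] [0.4353732  0.17027052 0.067     ] [ 21.2  14.8 -11.5]
```

Call:
arm_command(
  grip=[5,5,5,5,5,5],
  linear=[
    [0,6,-5],
    [0,6,-5],
    [0,0,0],
    [5,0,0],
    [4,0,0],
    [0,0,0],
  ],
  spin=[0,0,0,0,0,0],
)

```text
t: 20.58
tcp_pos: [0.4314, 0.1703, 0.3309]
eef_rot: [0.553, 1.47, -0.545]
contact_force: [0.3, -0.2, -0.3]
gripper_width: 0.0151
```

```bash
python3 - <<'E'
from h import *
st((.4373,.1688,.1014))
p=manip.read_camera('side');save('d2.png',cv2.resize(p['pixels'][290:350,170:250],None,fx=10,fy=10,interpolation=cv2.INTER_CUBIC))
E
```

```text
t 20.58 gp [0.436  0.1694 0.1759] F [ 0.3  -0.21 -0.33] w 15.11 v 0.005
tool d mm [74.5 -0.7 -0.5] z az -40.4 xdown [ 0.029 -0.005 -1.   ]
```

View pics/d2.png

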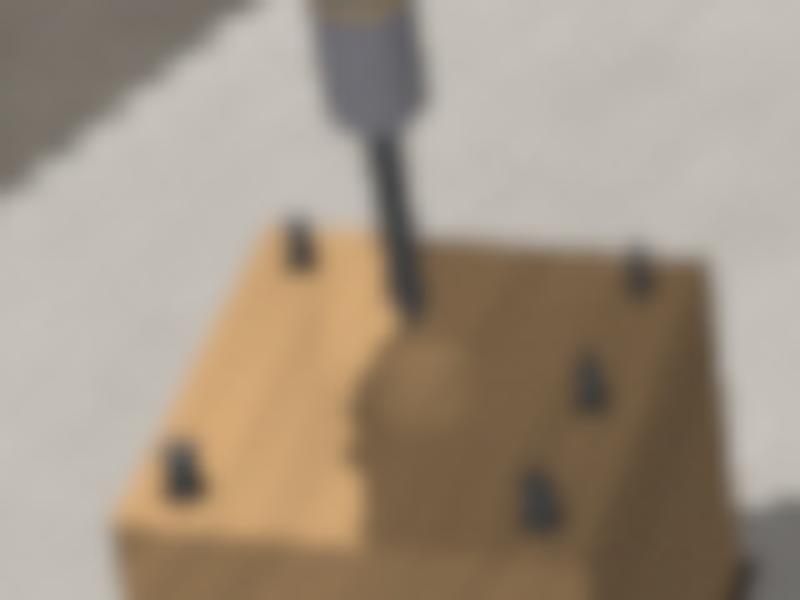

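Call:
arm_command(
  grip=[5,5,5,5,5,5,5],
  linear=[
    [5,0,0],
    [8,0,0],
    [8,0,0],
    [8,0,0],
    [8,0,0],
    [5,0,0],
    [0,0,0],
  ],
  spin=[0,0,0,0,0,0,0],
)

```text
t: 21.22
tcp_pos: [0.4323, 0.1695, 0.2838]
eef_rot: [0.553, 1.471, -0.546]
contact_force: [0.4, -0.0, -0.9]
gripper_width: 0.0143
```

```bash
python3 - <<'E'
from h import *
st((.4368,.1682,.1014))
p=manip.read_camera('side');save('d3.png',cv2.resize(p['pixels'][290:350,170:250],None,fx=10,fy=10,interpolation=cv2.INTER_CUBIC))
E
```

```text
t 21.22 gp [0.4367 0.1686 0.1288] F [ 0.39 -0.03 -0.89] w 14.29 v 0.006
tool d mm [27.4 -0.6 -0.3] z az -40.4 xdown [ 0.028 -0.006 -1.   ]
```

View pics/d3.png

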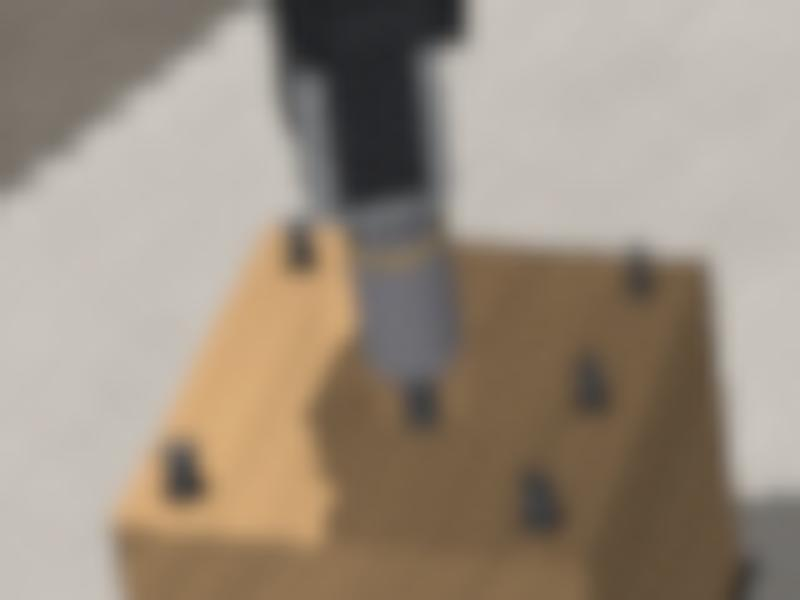

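Call:
arm_command(
  grip=[5,5,5,5],
  linear=[
    [4,0,0],
    [4,0,0],
    [2,0,0],
    [0,0,0],
  ],
  spin=[0,0,0,0],
)

```text
t: 21.6
tcp_pos: [0.4329, 0.1696, 0.2737]
eef_rot: [0.553, 1.47, -0.546]
contact_force: [-0.4, 0.2, -1.1]
gripper_width: 0.0143
```

```bash
python3 - <<'E'
from h import *
F(2)
st((.4368,.1682,.1014))
E
```

```text
t 21.7 gp [0.4375 0.1688 0.1191] F [-1.24  0.4  -1.  ] w 14.63 v 0.005
tool d mm [ -29.6 -260.2  200.3] z az -40.4 xdown [ 0.029 -0.005 -1.   ]
meanF [-0.66  0.31 -1.12]
t 21.7 gp [0.4375 0.1688 0.1191] F [-1.24  0.4  -1.  ] w 14.63 v 0.005
tool d mm [17.7 -1.2 -0.6] z az -40.4 xdown [ 0.029 -0.005 -1.   ]
```

Call:
arm_command(
  grip=[5,5,5,5],
  linear=[
    [4,-0.7,-0.4],
    [4,0,0],
    [4,0,0],
    [0,0,0],
  ],
  spin=[0,0,0,0],
)

```text
t: 22.03
tcp_pos: [0.4325, 0.1694, 0.2615]
eef_rot: [0.554, 1.469, -0.545]
contact_force: [-0.5, 0.7, -1.5]
gripper_width: 0.0142
```

```bash
python3 - <<'E'
from h import *
F(2)
st((.4368,.1682,.1014))
E
```

```text
t 22.13 gp [0.4374 0.1687 0.1071] F [-0.85 -0.03 -1.64] w 14.7 v 0.008
tool d mm [ -41.9 -259.9  200.6] z az -40.4 xdown [ 0.031 -0.005 -1.   ]
meanF [-0.64  0.06 -1.2 ]
t 22.13 gp [0.4374 0.1687 0.1071] F [-0.85 -0.03 -1.64] w 14.7 v 0.008
tool d mm [ 5.7 -0.9 -0.3] z az -40.4 xdown [ 0.031 -0.005 -1.   ]
```

Call:
arm_command(
  grip=[5,5,5,5],
  linear=[
    [2,-0.5,0],
    [2,0,0],
    [1,0,0],
    [0,0,0],
  ],
  spin=[0,0,0,0],
)

```text
t: 22.47
tcp_pos: [0.4326, 0.1691, 0.2568]
eef_rot: [0.555, 1.469, -0.544]
contact_force: [-1.2, 0.5, -1.1]
gripper_width: 0.0145
```

```bash
python3 - <<'E'
from h import *
F(3)
E
```

```text
t 22.62 gp [0.4373 0.1685 0.102 ] F [-0.75  0.43 -1.45] w 14.43 v 0.003
tool d mm [ -47.2 -259.6  200.7] z az -40.4 xdown [ 0.031 -0.004 -1.   ]
meanF [-0.7   0.35 -2.07]
```

Call:
arm_command(
  grip=[5,5,5],
  linear=[
    [1,0,0],
    [0.5,0,0],
    [0,0,0],
  ],
  spin=[0,0,0],
)

```text
t: 22.87
tcp_pos: [0.4326, 0.1692, 0.2564]
eef_rot: [0.555, 1.469, -0.543]
contact_force: [-1.0, -0.4, -1.2]
gripper_width: 0.0148
```

```bash
python3 - <<'E'
from h import *
F(3)
E
```

```text
t 23.02 gp [0.4375 0.1687 0.1014] F [-3.31  0.61  3.59] w 14.45 v 0.002
tool d mm [ -48.  -259.7  200.7] z az -40.4 xdown [ 0.031 -0.003 -0.999]
meanF [-2.33  0.14  3.03]
```

Call:
arm_command(
  grip=[18,22,28,36,45,50],
  linear=[
    [0,0,0],
    [0,0,0],
    [0,0,0],
    [0,0,0],
    [0,0,0],
    [0,0,0],
  ],
  spin=[0,0,0,0,0,0],
)

```text
t: 23.52
tcp_pos: [0.4337, 0.1694, 0.2564]
eef_rot: [0.556, 1.466, -0.542]
contact_force: [0.9, 0.3, 0.1]
gripper_width: 0.0499
```

```bash
python3 - <<'E'
from h import *
F(1)
p=manip.read_camera('side');save('e1.png',cv2.resize(p['pixels'][270:350,165:265],None,fx=8,fy=8,interpolation=cv2.INTER_CUBIC))
E
```

```text
t 23.57 gp [0.439  0.1689 0.1016] F [-0.49  0.16 -0.52] w 50.21 v 0.001
tool d mm [ -48.  -260.7  199.8] z az -40.4 xdown [ 0.034 -0.003 -0.999]
meanF [-0.49  0.16 -0.52]
```

View pics/e1.png

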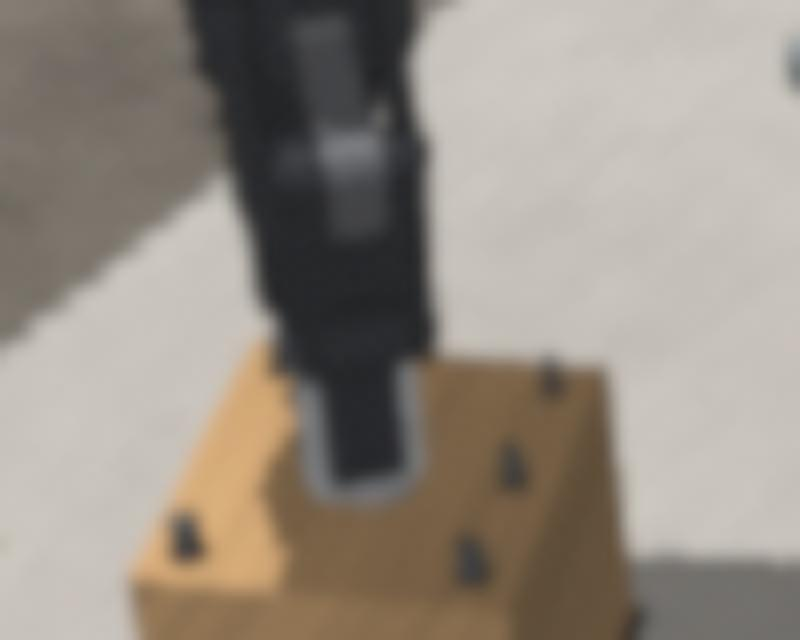

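Released; lift straight up.

Call:
arm_command(
  grip=[50,50,50,50,50,50,50,50],
  linear=[
    [-5,0,0],
    [-10,0,0],
    [-15,0,0],
    [-20,0,0],
    [-25,0,0],
    [-25,-20,0],
    [0,-40,0],
    [0,-30,0],
  ],
  spin=[0,0,0,0,0,0,0,0],
)

```text
t: 24.28
tcp_pos: [0.3732, 0.1024, 0.3605]
eef_rot: [0.553, 1.466, -0.539]
contact_force: [-0.6, -0.1, 0.0]
gripper_width: 0.0499
```

Call:
arm_command(
  grip=[50,50,50,50,50,50,50],
  linear=[
    [0,-30,0],
    [0,-30,20],
    [0,-30,20],
    [0,-30,20],
    [0,-10,10],
    [0,0,0],
    [0,0,0],
  ],
  spin=[0,0,0,0,0,0,0],
)

```text
t: 24.87
tcp_pos: [0.3357, -0.0498, 0.3643]
eef_rot: [0.554, 1.459, -0.537]
contact_force: [0.4, 0.3, 0.4]
gripper_width: 0.0499
```

```bash
python3 - <<'E'
from h import *
st()
ps={c:manip.read_camera(c) for c in('side','top')}
a=[]
for c,(u,v) in(('side',(212,325)),('top',(185,240))):
    a.append(cv2.resize(ps[c]['pixels'][v-50:v+50,u-50:u+50],None,fx=4,fy=4,interpolation=cv2.INTER_CUBIC))
save('f1.png',np.hstack(a));save('f1s.png',ps['side']['pixels'])
for c,b in(('side',(195,280,225,305)),('top',(160,225,186,245))):
    u0,v0,u1,v1=b;im=ps[c]['pixels'][v0:v1,u0:u1].astype(float)
    m=(im[...,2]<0.5*im[...,0])&(im[...,1]>0.68*im[...,0]);v,u=np.nonzero(m);print(c,u.mean()+u0,v.mean()+v0,m.sum())
for n in('punch_grip','locating_pin','old_bracket','marker','pinned_bush'):
  for c in ps:
    for d in manip.mark_of(ps[c],n)[:2]: print(c,n,np.round(d['position'],4),round(d['confidence'],2))
E
```

```text
t 24.87 gp [ 0.3422 -0.0505  0.2094] F [0.37 0.34 0.36] w 49.89 v 0.037
tool d mm [ 63.1 -33.8 127.7] z az -40.2 xdown [ 0.042 -0.004 -0.999]
side 207.22727272727272 296.21590909090907 88
top nan nan 0
side punch_grip [0.2574 0.1953 0.0042] 0.9
side punch_grip [0.4325 0.1641 0.1029] 0.77
side locating_pin [ 0.4358 -0.0992  0.0297] 0.54
top locating_pin [ 0.4419 -0.0981  0.0325] 0.45
side old_bracket [ 0.4737 -0.3196  0.0019] 0.73
top old_bracket [ 0.4739 -0.3204  0.0005] 0.71
side marker [ 0.4647 -0.4055 -0.0034] 0.56
side marker [0.4373 0.1613 0.0005] 0.48
top marker [ 4.682e-01 -4.050e-01 -1.000e-04] 0.73
top pinned_bush [ 0.4362 -0.0961  0.0415] 0.57<stdin>:10: RuntimeWarning: Mean of empty slice.
  ret = ret.dtype.type(ret / rcount)
```

View pics/f1.png

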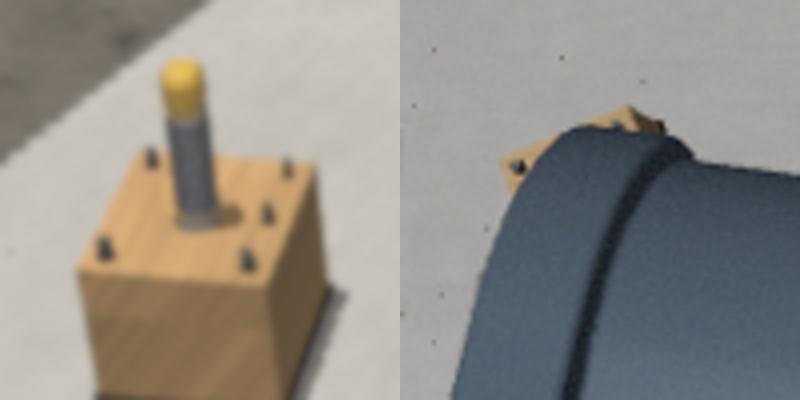

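View pics/f1s.png

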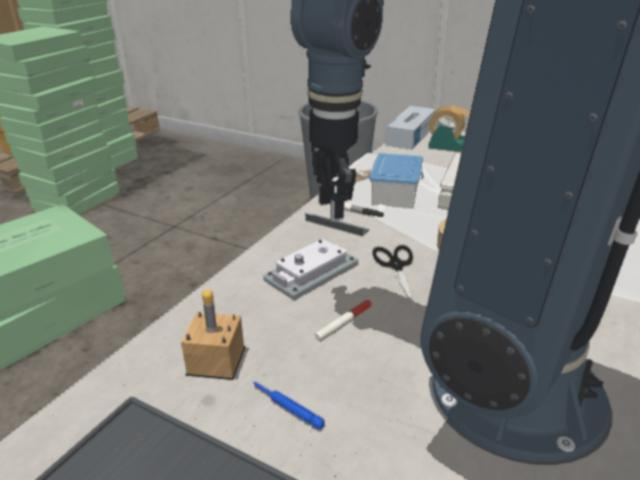

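```bash
python3 -c "from h import *;print(manip.job_done())"
```

```text
the job is handed in; nothing more can be done
None
```

I took the punch from its block, set its point in the open bush and snapped it once on the blank. I then stood it back in its block and handed in at about 25 s.

- **Snap:** The push rose from about 6 N to a peak near 12.5 N. It then fell to about 4.5 N and began to rise steeply, roughly 7 N per mm, after about 14 mm of travel. I took that rise as the hard stop and eased off. The joint value itself can't be read, so the snap is inferred from force and travel.
- **Back in the block:** The barrel seated at the same height it was gripped at (grasp point z 0.1014 m). The side camera shows the punch upright, with its cap within about 1 px of where it started. The rod was fully out when I lifted it from the bush.
- **Other things:** The networks put the locating pin, old bracket and marker within about 5 mm of their first readings, which is close to their own error of about 4 mm. The robot was clear of everything at hand-in.
- **Checks that failed or disagreed:**
  - The arm hid the block from the top camera at the end, so the final upright check rests on the side camera alone.
  - The two cameras differed by about 4 to 5 mm on where the bush and block lie, which I worked around by lining up in the side view and feeling for the bore.
  - The tool tilted slightly as it moved, up to about 0.04 rad. I estimate the punch itself leaned about 0.02 rad in the bush.

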